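# Check by hand that the grinder's disc turns freely

## Robot

A 7-joint arm with a two-finger parallel gripper is mounted at the origin on the work surface. World frame = base frame: x ahead of the robot, y to its left, z up, the work surface at z = 0. Lengths are in m, angles in rad, forces in N, time in s.
With the tool pointing down it reaches from about 0.425 to 0.875 m from the base axis. Payload 4.7 kg.
Tool frame: the origin (TCP) lies at the very end of the fingers, on their centre line; the grasp point (between the pads) lies 19 mm behind it; z points along the fingers, y is the line along which they close (so a half turn about z gives the same grasp; the last joint's range is limited). The gripper opens to 87 mm and grips with 3 to 60 N. Pads are 19 mm wide; open, the fingers measure 117 mm over their backs; the gripper's body (75 mm by 190 mm) begins 51 mm behind the grasp point.
Start: joints at [-1.307, 0.321, -0.07, 1.45, 0.023, 1.371, -0.057], TCP at [0.161, 0.63, 0.197] pointing down, gripper open.
Joint ranges: [-2.86, 2.86], [-0.3, 2.09], [-1.38, 1.24], [0.06, 2.45], [-1.56, 4.7], [0.09, 2.05], [-2.69, 2.69]. Speed limits (rad/s): [2.57, 2.57, 3.14, 3.14, 3.14, 3.14, 3.14].

## Interface

Orientations are given as a rotation vector (axis times angle).
In Python, from bench import ctrl, vision gives the robot as it stands.
- The arm moves only by the tool jog_arm, never from a script. Its argument "increments" is a list of rows, each an object of numbers: "tx", "ty", "tz": the shift along the tool's x, y, z in mm; "wx", "wy", "wz": the turn, a rotation vector about the tool's x, y, z in rad; "gripper": the opening, from 0 (shut) to 1 (fully open). In form: [{"tx": .., "ty": .., "tz": .., "wx": .., "wy": .., "wz": .., "gripper": ..}, ...]. A call has exactly 5 rows; each row is the pose to reach, as a shift and turn from the pose commanded when the call began, along the tool's axes at that moment; what a row does not reach only later rows make up. A row lasts 1/12 s, in which the tool goes at most 41.7 mm and 7.16 degrees, less where a joint would pass 70% of its speed; a pose out of reach is approached as far as the arm can. A call with a gripper value outside its range is refused whole. The fingers move at their own pace and stop on an object; "grip_force" is the grip in N (left out, the last holds). Time passes only in rows, so rows that repeat a pose let the fingers close, or fill a call up. It gives the time, the measured TCP pose, the force, the opening and the grip force at its end, in the units of the state.
- ctrl.get_state(): the state, without advancing time (a new reading comes with each control period).
- vision.get_image(name): name is "scene" or "side" or "wrist"; returns a dict with "color" (420x560x3 uint8, blue, green, red), "fx", "fy", "cx", "cy" (pixels), "extrinsics" (4x4, takes a point from world to camera coordinates). Camera axes: x right, y down, z forward; pixel columns grow to the right and rows downward; lengths in m; the calibration is good to about 2 mm. The wrist camera is an equidistant fisheye: a pixel r from the principal point sees the ray r / f radians off the axis. A picture is of the moment at which its call begins. There is no depth.
- ctrl.close_job(): hands the job in; it is judged then, once.
Trained networks look in the newest picture that a camera, given by its name, has taken for a name from the list of things; names that differ only in an ending like _2 or _b are one class to them, and where a whole thing is asked for, a point or a joint stands for the part that bears it (a point fixed in the world has none). Each returns a list of dicts, best first, with "conf" (0 to 1); they miss things now and then, are a little off and sometimes report something else, mostly with a low value. They report only what shows in the picture. A call takes as long as a camera call.
- vision.spot_in(camera, thing): "bbox" ([left, top, right, bottom] in pixels, round what is visible of it).
The state is a dict: "time": time; "joint_positions": joint angles; "qd": joint speeds; "joint_torque": joint torques, N m; "position": TCP position; "tool_rot": TCP orientation; "ft_force": force on the tool from outside, world axes, zero at the start; "torque": the same for the moment, N m; "grip_width": opening from 0.0 (shut) to 1.0 (fully open); "grip_force": force on a finger pad.
Only numpy, scipy, OpenCV 4.12 (cv2) and the standard library are available. Lean on these libraries where they do the work, as an engineer would, in place of code of your own. Each camera call takes 0.05 s, during which the arm holds its last target. There are 200 camera calls.

## Task

Before the disc grinder is switched on, swing its tool rest off the disc and fully out against its stop. Then lay a fingertip lightly on the smooth face of the disc and drag the disc round anticlockwise (seen from above), nearly a whole turn, until the scribed line on it comes back to the pointer on the far rim; stop it there, leave the rest out and take your hand away. Do not force anything: keep the force on the disc below 25 N and on the rest below 40 N, and leave the other things on the bench alone.

Things in the scene. Friction and masses are not known exactly. Their poses are not given: they have to be found in the camera images.
- machine: The disc grinder, fixed to the bench: a grey box 250 mm (x) by 310 mm (y), deck 85 mm above the bench; origin under its centre; x points from the operator (robot) side to the pointer, y to the tool rest's pivot, z up. On the deck a round pan: aluminium ring, 95 mm inner and 102 mm outer radius, rim 112 mm above the bench. On its right a motor barrel, lower than the rim.
- pan (a point): On the disc's axis, in the plane of the pan's rim, 112 mm above the bench. The disc lies in the pan: dark steel, 176 mm across, smooth, no hub, so only friction moves it. At the axis its face is 3 to 11 mm below the rim (differs each time, not measured) and leans by about 1.7 degrees in an unstated direction: find it by feel, keep watching the force. It is rigid: a fraction of a mm too deep is many N.
- pointer (a point): Tip of the small dark block on the far rim of the pan, 106 mm from the disc's axis along the pan's x axis, top 118 mm above the bench.
- disc (a joint): Angle of the disc, rad, growing anticlockwise seen from above, not wrapped. At 0 and 6.283 its scribed radial line (bright, 36 to 86 mm from the axis) stands at the pointer. Starts at 0.2 to 1.2; bring it to 6.283. Bearing drag 0.08 N m; it stops at once when let go. A fingertip pressing with 4 to 10 N, 50 to 60 mm from the axis, drags it along; 25 N or more is forbidden.
- rest (a joint): Angle of the tool rest about its upright pivot, rad: 0 points from the pivot over the middle of the disc; grows clockwise seen from above (its end moves towards the robot, then off the disc). The hard stop is at 1.5, where it is clear of the disc; come up to it slowly. Stiff hinge, about 0.25 N m; stays where it is left. Starts at 0 to 0.45.
- rest_pivot (a point): On the pivot axis of the tool rest, 126 mm from the disc's axis along the pan's y axis, at the underside of the rest's arm, 117.5 mm above the bench.
- rest_peg (a point): Handle of the tool rest: middle (147.5 mm above the bench) of an upright dark steel peg, 13 mm in diameter, 40 mm tall (from 127.5 to 167.5 mm above the bench) on the rest's arm, 112 mm from the pivot. The arm is 20 mm wide, 10 mm thick, and ends in a plate 50 by 34 mm centred 14 mm beyond the peg.
- stone: Bystander: dressing stone, 26 x 56 x 22 mm, on the grinder's deck, far right corner; origin under its centre.
- bolt: Bystander: steel bolt, 60 mm tall, standing on its 32 mm head to the right of the grinder's motor; origin under its head.
- spare: Bystander: spare steel disc with a hole, 150 mm across, 12 mm thick, lying on the bench at the right; origin under its centre.
- hammer: Bystander: hammer lying on the bench at the left.
- wrench: Bystander: wrench lying on the bench to the left of the grinder.
- tin: Bystander: open dark tin, 90 mm across and 100 mm tall, on the bench at the left; origin under its centre.
- offcut: Bystander: steel bar offcut, 90 x 30 x 30 mm, on the bench at the right; origin under its centre.

How it is judged:
On the way, in this order (a step that is already met when the one before it is completed fails the run):
1. the tool rest is swung out against its stop while the disc has not yet been turned (value of joint rest above 1.42 rad and value of joint disc below 1.8 rad), for 0.2 s.
2. the disc, with the rest out, has been turned past half way round (value of joint disc above 3.4 rad and value of joint rest above 1.42 rad), for 0.1 s.
At the end, for the whole second after the job is handed in: The disc stands still, turned anticlockwise so that its line is back at the pointer (joint at 6.283 within 0.2 rad), and the tool rest is out against its stop (joint above 1.42) (value of joint disc between 6.083 and 6.483 rad and velocity of joint disc between -0.05 and 0.05 rad/s and value of joint rest above 1.42 rad); the robot touches nothing.
It fails at once if the disc is pressed with 25 N or more (contact force between anything else and disc above 25 N).
It fails at once if the tool rest is forced with 40 N or more (contact force between anything else and rest above 40 N).
It fails at once if a bystander is moved by more than 30 mm (distance of any of stone, bolt, spare, hammer, wrench, tin, offcut from where it was at the start of the episode above 0.03 m).
It also fails if it takes over 72 s, if anything falls off the work surface, if the arm or the gripper's body presses on something with over 40 N, if the wrist force passes 120 N, or if a joint passes its speed limit or range.

## Working session

There is one attempt and no reset: what is moved stays moved. The work goes in short steps, Python scripts to look and compute and a tool call to move; the robot and the scene stay as the last step left them, time stands still between calls to the robot, and variables do not carry over. Pictures are saved under pics/ and viewed, at most 10 in all, crops included, and the job is handed in when it is done.

Besides the shell and the picture viewer there is one more tool, called after ">>>" as a command line: name --argument value ..., lists and objects as JSON in quotes. jog_arm: Moves the arm, as the interface text tells. Its arguments: {"type":"object","properties":{"increments":{"type":"array"},"grip_force":{"type":"number"}},"required":["increments"]}

```bash
mkdir -p pics; ls
python3 - <<'E'
from bench import ctrl, vision
import cv2,numpy as np
s=ctrl.get_state();print(s)
ims=[]
for n in("scene","side"):
    d=vision.get_image(n);cv2.imwrite(f"pics/{n}0.png",d["color"]);print(n,d["fx"],d["fy"],d["cx"],d["cy"],np.round(d["extrinsics"],4).tolist())
    for t in("machine","pan","pointer","rest_peg","rest_pivot","rest"):
        print(t,[(np.round(b["bbox"]).tolist(),round(b["conf"],2)) for b in vision.spot_in(n,t)[:2]])
E
```

```text
pics
{'time': 0.0, 'joint_positions': array([-1.30690399,  0.3218079 , -0.07007968,  1.45168594,  0.02257792,
        1.37080362, -0.05691139]), 'qd': array([-0.0020663 ,  0.00081859,  0.0010141 ,  0.00177436,  0.00213266,
       -0.00040591,  0.001423  ]), 'joint_torque': array([ 5.95239356e-06, -4.91291428e+01, -4.04381733e-01, -3.12527275e+01,
       -6.40174979e-02,  4.36315709e-02,  1.88420381e-04]), 'position': array([0.16057666, 0.62922142, 0.19546584]), 'tool_rot': array([-3.91317575e-01, -3.11696371e+00,  3.00241512e-03]), 'ft_force': array([ 0.03369023, -0.35035227, -0.73142916]), 'torque': array([-0.01080507, -0.04318573, -0.01126839]), 'grip_force': 0.0, 'grip_width': 1.0001260239154897}
scene 513.2785490377764 513.2785490377764 276.5404337669525 212.54971805160096 [[-0.7161, 0.6977, -0.0202, 0.3779], [0.4605, 0.4506, -0.7647, -0.1424], [-0.5245, -0.5569, -0.644, 1.6466], [0.0, 0.0, 0.0, 1.0]]
machine [([186.0, 178.0, 348.0, 322.0], 0.59), ([390.0, 254.0, 500.0, 285.0], 0.28)]
pan [([186.0, 180.0, 346.0, 320.0], 0.69), ([199.0, 217.0, 223.0, 237.0], 0.66)]
pointer [([185.0, 179.0, 346.0, 321.0], 0.84), ([262.0, 216.0, 307.0, 264.0], 0.7)]
rest_peg [([261.0, 217.0, 310.0, 264.0], 0.59)]
rest_pivot [([188.0, 178.0, 349.0, 322.0], 0.58), ([235.0, 210.0, 305.0, 259.0], 0.23)]
rest [([262.0, 212.0, 307.0, 264.0], 0.59)]
side 448.32720120675384 448.32720120675384 275.15149022293997 214.65300510652045 [[0.9188, -0.3948, 0.0022, -0.4794], [-0.2656, -0.6221, -0.7365, 0.2096], [0.2922, 0.6761, -0.6764, 1.0593], [0.0, 0.0, 0.0, 1.0]]
machine [([229.0, 162.0, 362.0, 306.0], 0.65)]
pan []
pointer [([229.0, 162.0, 364.0, 305.0], 0.67), ([254.0, 121.0, 280.0, 153.0], 0.18)]
rest_peg [([272.0, 164.0, 297.0, 205.0], 0.65)]
rest_pivot [([233.0, 166.0, 364.0, 303.0], 0.84), ([298.0, 305.0, 312.0, 329.0], 0.57)]
rest [([274.0, 163.0, 294.0, 205.0], 0.91)]
```

Run:
```python
import cv2
a=cv2.imread("pics/scene0.png")[150:350,150:390];b=cv2.imread("pics/side0.png")[130:330,190:430]
cv2.imwrite("pics/a.png",cv2.resize(a,None,fx=3,fy=3,interpolation=2));cv2.imwrite("pics/b.png",cv2.resize(b,None,fx=3,fy=3,interpolation=2))
```

```text
(no output)
```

View pics/a.png

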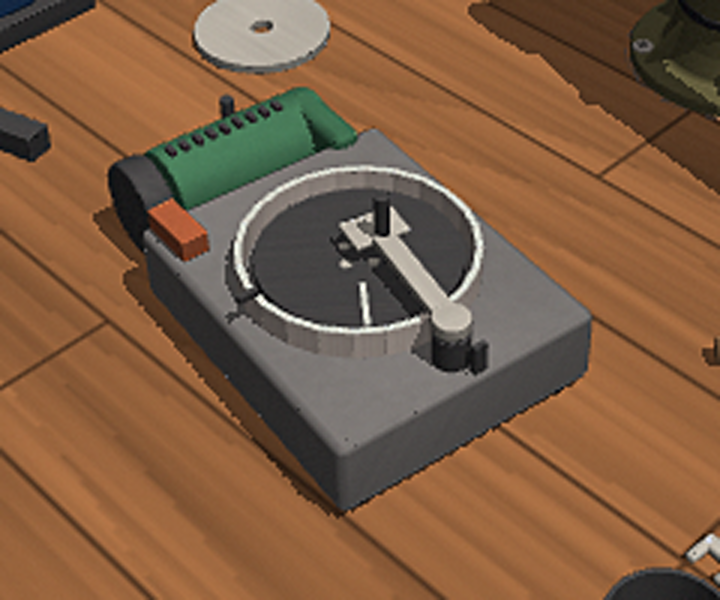

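View pics/b.png

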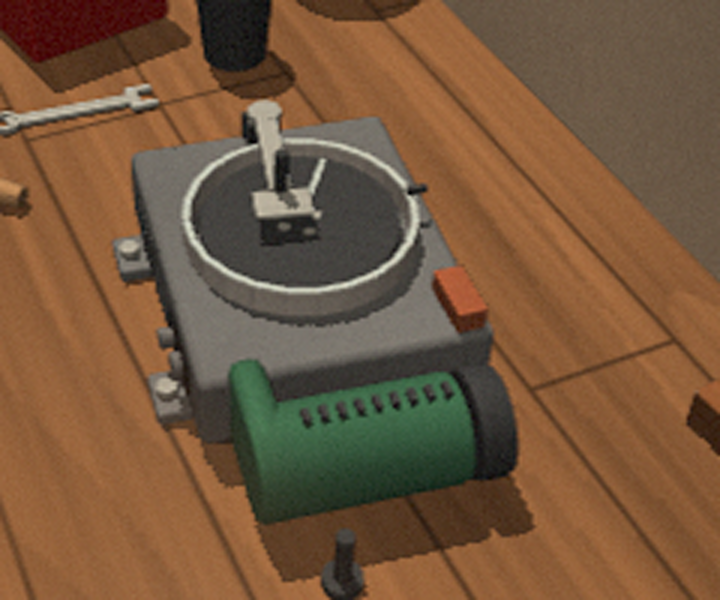

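View pics/scene0.png

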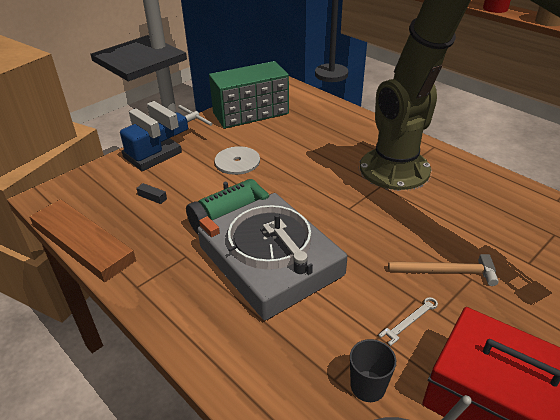

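Scene crop: pointer at full-image px (232,248), pivot cap (301,256), peg top (277,217), scribed line about 30° anticlockwise of the pointer. The side view shows the same layout, with peg top at (284,181). Next I fit the machine pose from these.

```bash
cat > h.py <<'E'
import numpy as np, cv2
from scipy.optimize import least_squares
from scipy.spatial.transform import Rotation as R
K={"scene":(513.2785,276.5404,212.5497,np.array([[-0.7161,0.6977,-0.0202,0.3779],[0.4605,0.4506,-0.7647,-0.1424],[-0.5245,-0.5569,-0.644,1.6466]])),
"side":(448.3272,275.1515,214.653,np.array([[0.9188,-0.3948,0.0022,-0.4794],[-0.2656,-0.6221,-0.7365,0.2096],[0.2922,0.6761,-0.6764,1.0593]]))}
def proj(c,p):
    f,cx,cy,E=K[c];q=E[:,:3]@np.asarray(p)+E[:,3];return np.array([cx+f*q[0]/q[2],cy+f*q[1]/q[2]])
E
cat > fit.py <<'E'
from h import *
off={"scene":(150,150),"side":(190,130)}
def px(c,u,v): return np.array([off[c][0]+u/3,off[c][1]+v/3])
# machine frame origin; pan offset (px,py)
obs=[("scene","ptr",245,295),("side","ptr",420,188),("scene","piv",452,318),("side","piv",265,108),("scene","peg",381,201),("side","peg",282,152)]
box={"scene":(231,164,486,337),"side":(181,139,421,299)}
def pts(t):
    x,y,a,r=t[:4];c,s=np.cos(a),np.sin(a)
    w=lambda X,Y,Z:np.array([x+c*X-s*Y,y+s*X+c*Y,Z])
    return {"ptr":w(.106,0,.118),"piv":w(0,.126,.13),"peg":w(-.112*np.sin(r),.126-.112*np.cos(r),.1675)},w
def res(t):
    P,w=pts(t);o=[]
    for c,n,u,v in obs:o+=list(proj(c,P[n])-px(c,u,v))
    for c,b in box.items():
        q=np.array([proj(c,w(.102*np.cos(k),.102*np.sin(k),.112)) for k in np.linspace(0,2*np.pi,72)])
        m=[q[:,0].min()-off[c][0]-b[0]/3,q[:,1].min()-off[c][1]-b[1]/3,q[:,0].max()-off[c][0]-b[2]/3]
        o+=m
    return np.array(o)
best=min((least_squares(res,[.6,.1,a,.2],loss="soft_l1") for a in np.linspace(-3,3,9)),key=lambda s:s.cost)
t=best.x;print(t,np.round(res(t),1).tolist());P,w=pts(t);print(P)
# disc line angle: outer end scene (367,325) inner(361,283); ray-plane z=.105
for u,v in((367,325),(361,283)):
    f,cx,cy,E=K["scene"];p=px("scene",u,v);d=E[:,:3].T@[(p[0]-cx)/f,(p[1]-cy)/f,1];C=-E[:,:3].T@E[:,3];q=C+d*(.105-C[2])/d[2]
    g=q[:2]-t[:2];print(np.hypot(*g),np.arctan2(g[1],g[0])-t[2])
E
python3 fit.py
```

```text
[ 0.57383079  0.02347083 -0.16116955  0.12378685] [0.0, -0.7, -1.1, -1.3, -0.8, -0.3, -0.2, -0.3, -0.5, -1.6, -0.2, -0.8, 0.3, 0.6, -1.5, 0.5, -1.0, -0.9]
{'ptr': array([0.67845706, 0.00646072, 0.118     ]), 'piv': array([0.59405036, 0.1478379 , 0.13      ]), 'peg': array([0.56256541, 0.04035443, 0.1675    ])}
0.08577762390588822 1.0638828970949916
0.03808180718339454 1.0599500507631374
```

>>> jog_arm --increments '[{"tx": -15,"ty": -12,"tz": -30,"gripper": 0},{"tx": -42,"ty": -35,"tz": -50,"gripper": 0},{"tx": -72,"ty": -60,"tz": -55,"gripper": 0},{"tx": -102,"ty": -85,"tz": -55,"gripper": 0},{"tx": -132,"ty": -110,"tz": -55,"gripper": 0}]' --grip_force 20

```text
validation failed for argument at $.in...
```

>>> jog_arm --increments '[{"tx": -30,"ty": -25,"tz": 0,"gripper": 0},{"tx": -60,"ty": -50,"tz": 0,"gripper": 0},{"tx": -90,"ty": -75,"tz": 0,"gripper": 0},{"tx": -120,"ty": -100,"tz": 0,"gripper": 0},{"tx": -150,"ty": -125,"tz": 0,"gripper": 0}]'

```text
validation failed for argument at $.in...
```

>>> jog_arm --increments '[{"tx": -30,"ty": -25,"tz": 0,"gripper": 0},{"tx": -60,"ty": -50,"tz": 0,"gripper": 0},{"tx": -90,"ty": -75,"tz": 0,"gripper": 0},{"tx": -120,"ty": -100,"tz": 0,"gripper": 0},{"tx": -150,"ty": -125,"tz": 0,"gripper": 0}]'

```text
validation failed for argument at $.in...
```

>>> jog_arm --increments '[{"tx": -15,"ty": -12,"tz": -30,"wx": 0,"wy": 0,"wz": 0,"gripper": 0},{"tx": -42,"ty": -35,"tz": -50,"wx": 0,"wy": 0,"wz": 0,"gripper": 0},{"tx": -72,"ty": -60,"tz": -55,"wx": 0,"wy": 0,"wz": 0,"gripper": 0},{"tx": -102,"ty": -85,"tz": -55,"wx": 0,"wy": 0,"wz": 0,"gripper": 0},{"tx": -132,"ty": -110,"tz": -55,"wx": 0,"wy": 0,"wz": 0,"gripper": 0}]' --grip_force 20

```text
time: 1.12
position: [0.2624, 0.4896, 0.2525]
tool_rot: [0.39, 3.117, 0.003]
ft_force: [1.4, -0.4, -1.0]
grip_width: 0.705
grip_force: 0.0
```

>>> jog_arm --increments '[{"tx": -30,"ty": -25,"tz": 0,"wx": 0,"wy": 0,"wz": 0,"gripper": 0},{"tx": -60,"ty": -50,"tz": 0,"wx": 0,"wy": 0,"wz": 0,"gripper": 0},{"tx": -90,"ty": -75,"tz": 0,"wx": 0,"wy": 0,"wz": 0,"gripper": 0},{"tx": -120,"ty": -100,"tz": 0,"wx": 0,"wy": 0,"wz": 0,"gripper": 0},{"tx": -150,"ty": -125,"tz": 0,"wx": 0,"wy": 0,"wz": 0,"gripper": 0}]'

```text
time: 1.53
position: [0.3767, 0.3307, 0.2519]
tool_rot: [0.391, 3.117, 0.002]
ft_force: [1.2, 0.6, 0.2]
grip_width: 0.328
grip_force: 0.0
```

>>> jog_arm --increments '[{"tx": -30,"ty": -25,"tz": 0,"wx": 0,"wy": 0,"wz": 0,"gripper": 0},{"tx": -60,"ty": -50,"tz": 0,"wx": 0,"wy": 0,"wz": 0,"gripper": 0},{"tx": -90,"ty": -75,"tz": 0,"wx": 0,"wy": 0,"wz": 0,"gripper": 0},{"tx": -120,"ty": -100,"tz": 0,"wx": 0,"wy": 0,"wz": 0,"gripper": 0},{"tx": -150,"ty": -125,"tz": 0,"wx": 0,"wy": 0,"wz": 0,"gripper": 0}]'

```text
time: 1.95
position: [0.4912, 0.1725, 0.252]
tool_rot: [0.391, 3.116, 0.001]
ft_force: [1.6, 1.0, -0.3]
grip_width: 0.016
grip_force: 0.0
```

>>> jog_arm --increments '[{"tx": -30,"ty": -25,"tz": 0,"wx": 0,"wy": 0,"wz": -0.03,"gripper": 0},{"tx": -60,"ty": -50,"tz": 0,"wx": 0,"wy": 0,"wz": -0.06,"gripper": 0},{"tx": -90,"ty": -75,"tz": 0,"wx": 0,"wy": 0,"wz": -0.09,"gripper": 0},{"tx": -115,"ty": -95,"tz": 0,"wx": 0,"wy": 0,"wz": -0.09,"gripper": 0},{"tx": -131,"ty": -109,"tz": 0,"wx": 0,"wy": 0,"wz": -0.09,"gripper": 0}]'

```text
time: 2.37
position: [0.5918, 0.0321, 0.2518]
tool_rot: [0.256, 3.13, -0.002]
ft_force: [-1.1, -0.2, 0.2]
grip_width: 0.004
grip_force: 0.0
```

Run:
```python
from bench import ctrl, vision
import cv2,numpy as np
s=ctrl.get_state();print(s["position"],s["tool_rot"],s["ft_force"],s["joint_positions"])
d=vision.get_image("side");i=d["color"][60:260,180:420];cv2.imwrite("pics/c.png",cv2.resize(i,None,fx=3,fy=3,interpolation=2))
```

```text
[0.59184697 0.03211503 0.25179733] [ 2.56462672e-01  3.12965385e+00 -2.35223336e-03] [-1.14678916 -0.17891321  0.16738978] [-0.55985459  0.18695216  0.53462424  1.53441446 -0.0939328   1.44510615
  1.38605558]
```

View pics/c.png

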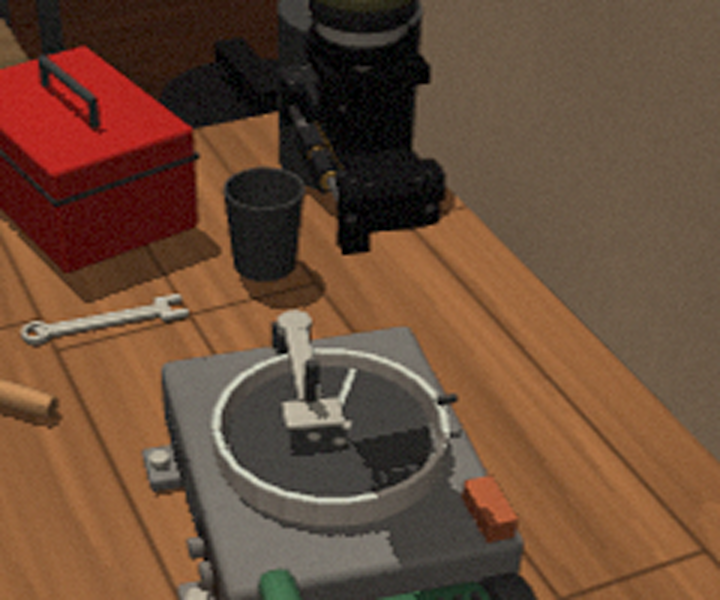

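The picture shows the fingertip at about full-image px (298,143), but the projected TCP is (297,151). I zoom in to resolve this.

Run:
```python
from bench import ctrl, vision
import cv2,numpy as np
from h import *
s=ctrl.get_state()
p=s["position"]
out=[]
for n in("side","scene"):
    d=vision.get_image(n);E=d["extrinsics"];q=E[:3,:3]@p+E[:3,3];u=np.array([d["cx"]+d["fx"]*q[0]/q[2],d["cy"]+d["fy"]*q[1]/q[2]]);print(n,u, np.abs(E[:3]-K[n][3]).max())
    x,y=int(u[0])-40,int(u[1])-50;i=cv2.resize(d["color"][y:y+80,x:x+80],(400,400),interpolation=0)
    i=np.clip(i.astype(float)*2.0,0,255).astype(np.uint8);cv2.circle(i,(int((u[0]-x)*5),int((u[1]-y)*5)),3,(0,0,255),-1);out.append(i)
cv2.imwrite("pics/d.png",np.hstack(out))
```

```text
side [297.9192184  152.13800689] 4.85468114174159e-05
scene [262.25319374 190.8731924 ] 4.9902861539705134e-05
```

View pics/d.png

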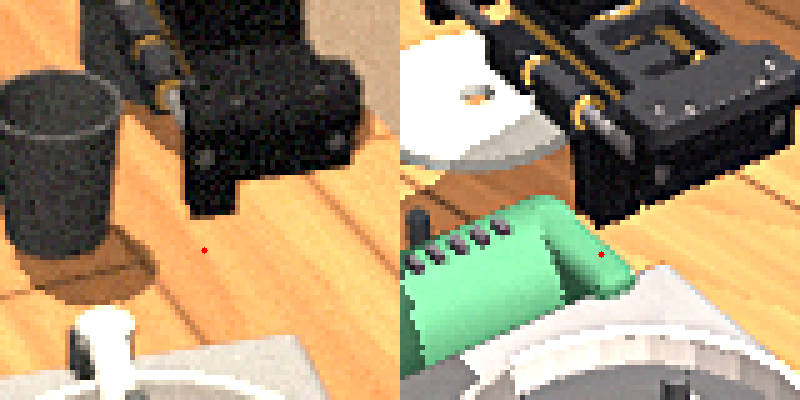

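Both views show the closed fingertip about 19 mm above the nominal TCP, so the fingers retract when shut. I'll descend beside the peg low enough to work either way, and compute the arc.

>>> jog_arm --increments '[{"tx": 0,"ty": 0,"tz": 35,"wx": 0,"wy": 0,"wz": 0,"gripper": 0},{"tx": 0,"ty": 0,"tz": 70,"wx": 0,"wy": 0,"wz": 0,"gripper": 0},{"tx": 0,"ty": 0,"tz": 100,"wx": 0,"wy": 0,"wz": 0,"gripper": 0},{"tx": 0,"ty": 0,"tz": 119,"wx": 0,"wy": 0,"wz": 0,"gripper": 0},{"tx": 0,"ty": 0,"tz": 119,"wx": 0,"wy": 0,"wz": 0,"gripper": 0}]'

```text
time: 2.93
position: [0.5862, 0.0383, 0.1279]
tool_rot: [-0.246, -3.123, 0.001]
ft_force: [-0.1, 0.4, 0.8]
grip_width: 0.006
grip_force: 0.0
```

```bash
cat >> h.py <<'E'
PAN=np.array([.57383,.02347]);YAW=-.1612
def w2(X,Y): return PAN+np.array([np.cos(YAW)*X-np.sin(YAW)*Y,np.sin(YAW)*X+np.cos(YAW)*Y])
def rows(p0,R0,tg):
    """tg: list of (world pos, yaw about world z relative to R0)"""
    for p,a in tg:
        t=R0.T@(np.asarray(p)-p0)*1000; print({"t":np.round(t,1).tolist(),"wz":round(-a,3)})
E
cat > arc.py <<'E'
import sys
from h import *
from bench import ctrl
s=ctrl.get_state();print(np.round(s["position"],4),s["tool_rot"],s["ft_force"])
def pose(r,gap=0.):
    T=np.array([-np.cos(r),np.sin(r)]);pg=np.array([-.112*np.sin(r),.126-.112*np.cos(r)])
    return w2(*(pg-(.016+gap)*T))
R0=R.from_rotvec(s["tool_rot"]).as_matrix();y0=np.arctan2(R0[1,1],R0[0,1])-(YAW+np.pi/2)
z=s["position"][2]
rs=[float(x) for x in sys.argv[1:]]
rows(s["position"],R0,[((*pose(r),z),-(r-.124)-y0) for r in rs])
E
python3 arc.py .124 .22 .32 .42 .52
```

```text
[0.5862 0.0383 0.1279] [-2.45673360e-01 -3.12335835e+00  1.47627135e-03] [-0.1123958   0.44317397  0.7923663 ]
{'t': [7.8, -3.7, 0.1], 'wz': np.float64(0.004)}
{'t': [18.6, -3.4, 0.2], 'wz': np.float64(0.1)}
{'t': [29.8, -1.9, 0.3], 'wz': np.float64(0.2)}
{'t': [40.8, 0.7, 0.3], 'wz': np.float64(0.3)}
{'t': [51.5, 4.4, 0.4], 'wz': np.float64(0.4)}
```

>>> jog_arm --increments '[{"tx": 4,"ty": -3,"tz": -2,"wx": 0,"wy": 0,"wz": 0,"gripper": 0},{"tx": 8,"ty": -4,"tz": -3,"wx": 0,"wy": 0,"wz": 0.0,"gripper": 0},{"tx": 13,"ty": -4,"tz": -3,"wx": 0,"wy": 0,"wz": 0.05,"gripper": 0},{"tx": 19,"ty": -3,"tz": -3,"wx": 0,"wy": 0,"wz": 0.1,"gripper": 0},{"tx": 24,"ty": -3,"tz": -3,"wx": 0,"wy": 0,"wz": 0.15,"gripper": 0}]'

```text
time: 3.35
position: [0.5679, 0.0365, 0.1385]
tool_rot: [0.488, 3.098, 0.002]
ft_force: [1.7, -1.0, -0.3]
grip_width: 0.004
grip_force: 1.2
```

```bash
python3 arc.py .3 .4 .5 .6 .7
```

```text
[0.5679 0.0365 0.1385] [4.88161522e-01 3.09750929e+00 1.89991778e-03] [ 1.72345029 -0.96350598 -0.25234843]
{'t': [10.1, 0.8, -0.1], 'wz': np.float64(0.025)}
{'t': [21.4, 1.5, -0.1], 'wz': np.float64(0.125)}
{'t': [32.6, 3.3, -0.2], 'wz': np.float64(0.225)}
{'t': [43.5, 6.1, -0.2], 'wz': np.float64(0.325)}
{'t': [54.1, 10.1, -0.3], 'wz': np.float64(0.425)}
```

>>> jog_arm --increments '[{"tx": 8,"ty": 1,"tz": 1,"wx": 0,"wy": 0,"wz": 0.02,"gripper": 0},{"tx": 17,"ty": 1,"tz": 2,"wx": 0,"wy": 0,"wz": 0.1,"gripper": 0},{"tx": 26,"ty": 2,"tz": 2,"wx": 0,"wy": 0,"wz": 0.17,"gripper": 0},{"tx": 35,"ty": 4,"tz": 2,"wx": 0,"wy": 0,"wz": 0.25,"gripper": 0},{"tx": 43,"ty": 6,"tz": 2,"wx": 0,"wy": 0,"wz": 0.32,"gripper": 0}]'

```text
time: 3.77
position: [0.5289, 0.0553, 0.1369]
tool_rot: [0.978, 2.979, 0.005]
ft_force: [3.3, -1.6, 1.3]
grip_width: 0.003
grip_force: 1.3
```

```bash
python3 arc.py .6 .7 .8 .9 1.0 1.1
```

```text
[0.5289 0.0553 0.1369] [0.97820456 2.97914336 0.00450512] [ 3.27501227 -1.58099707  1.25228249]
{'t': [0.7, 0.0, -0.0], 'wz': np.float64(0.003)}
{'t': [12.0, 0.4, -0.1], 'wz': np.float64(0.103)}
{'t': [23.2, 1.9, -0.1], 'wz': np.float64(0.203)}
{'t': [34.2, 4.6, -0.1], 'wz': np.float64(0.303)}
{'t': [44.9, 8.3, -0.2], 'wz': np.float64(0.403)}
{'t': [55.2, 13.1, -0.2], 'wz': np.float64(0.503)}
```

Contact holds (about 3.5 N, rest ≈ 0.6 rad). I keep following the arc.

>>> jog_arm --increments '[{"tx": 9,"ty": 0,"tz": 0,"wx": 0,"wy": 0,"wz": 0.08,"gripper": 0},{"tx": 18,"ty": 1,"tz": 0,"wx": 0,"wy": 0,"wz": 0.16,"gripper": 0},{"tx": 27,"ty": 3,"tz": 0,"wx": 0,"wy": 0,"wz": 0.24,"gripper": 0},{"tx": 36,"ty": 5,"tz": 0,"wx": 0,"wy": 0,"wz": 0.32,"gripper": 0},{"tx": 45,"ty": 8,"tz": 0,"wx": 0,"wy": 0,"wz": 0.4,"gripper": 0}]'

```text
time: 4.18
position: [0.4976, 0.0884, 0.1369]
tool_rot: [1.551, 2.726, 0.007]
ft_force: [2.3, -3.0, 0.3]
grip_width: 0.004
grip_force: 1.4
```

```bash
python3 arc.py 1.0 1.1 1.2 1.3 1.35 1.4 1.44 1.46
```

```text
[0.4976 0.0884 0.1369] [1.55141742 2.72570039 0.00733648] [ 2.28544055 -3.00648364  0.30227126]
{'t': [0.1, 0.1, 0.0], 'wz': np.float64(0.002)}
{'t': [11.4, 0.5, -0.0], 'wz': np.float64(0.102)}
{'t': [22.6, 2.0, -0.0], 'wz': np.float64(0.202)}
{'t': [33.6, 4.7, -0.0], 'wz': np.float64(0.302)}
{'t': [39.0, 6.4, -0.0], 'wz': np.float64(0.352)}
{'t': [44.3, 8.4, -0.0], 'wz': np.float64(0.402)}
{'t': [48.4, 10.2, -0.0], 'wz': np.float64(0.442)}
{'t': [50.5, 11.1, -0.0], 'wz': np.float64(0.462)}
```

>>> jog_arm --increments '[{"tx": 8,"ty": 0,"tz": 0,"wx": 0,"wy": 0,"wz": 0.07,"gripper": 0},{"tx": 16,"ty": 1,"tz": 0,"wx": 0,"wy": 0,"wz": 0.14,"gripper": 0},{"tx": 24,"ty": 2,"tz": 0,"wx": 0,"wy": 0,"wz": 0.22,"gripper": 0},{"tx": 31,"ty": 4,"tz": 0,"wx": 0,"wy": 0,"wz": 0.28,"gripper": 0},{"tx": 36,"ty": 5,"tz": 0,"wx": 0,"wy": 0,"wz": 0.33,"gripper": 0}]'

```text
time: 4.6
position: [0.4834, 0.1226, 0.1368]
tool_rot: [1.976, 2.437, 0.009]
ft_force: [1.3, -2.3, 0.4]
grip_width: 0.0
grip_force: 1.3
```

```bash
python3 arc.py  1.35 1.4 1.44 1.46 1.5
```

```text
[0.4834 0.1226 0.1368] [1.97649514 2.43687319 0.0088636 ] [ 1.31689588 -2.27608985  0.36556315]
{'t': [2.6, 0.3, 0.0], 'wz': np.float64(0.024)}
{'t': [8.3, 0.5, 0.0], 'wz': np.float64(0.074)}
{'t': [12.8, 0.9, 0.0], 'wz': np.float64(0.114)}
{'t': [15.0, 1.1, 0.0], 'wz': np.float64(0.134)}
{'t': [19.5, 1.7, 0.0], 'wz': np.float64(0.174)}
```

>>> jog_arm --increments '[{"tx": 4,"ty": 0,"tz": 0,"wx": 0,"wy": 0,"wz": 0.04,"gripper": 0},{"tx": 8,"ty": 0,"tz": 0,"wx": 0,"wy": 0,"wz": 0.07,"gripper": 0},{"tx": 11,"ty": 1,"tz": 0,"wx": 0,"wy": 0,"wz": 0.1,"gripper": 0},{"tx": 13.5,"ty": 1,"tz": 0,"wx": 0,"wy": 0,"wz": 0.13,"gripper": 0},{"tx": 15,"ty": 1,"tz": 0,"wx": 0,"wy": 0,"wz": 0.13,"gripper": 0}]'

```text
time: 5.02
position: [0.4808, 0.137, 0.1364]
tool_rot: [2.129, 2.306, 0.007]
ft_force: [1.6, -2.8, 1.1]
grip_width: 0.006
grip_force: 1.2
```

```bash
python3 arc.py  1.4 1.44 1.46 1.5
```

```text
[0.4808 0.137  0.1364] [2.12934932 2.30617848 0.00722032] [ 1.64583433 -2.83451783  1.12594442]
{'t': [-6.3, 0.9, -0.0], 'wz': np.float64(-0.054)}
{'t': [-1.8, 0.7, 0.0], 'wz': np.float64(-0.014)}
{'t': [0.5, 0.6, 0.0], 'wz': np.float64(0.006)}
{'t': [5.0, 0.6, 0.0], 'wz': np.float64(0.046)}
```

>>> jog_arm --increments '[{"tx": 0.7,"ty": 0,"tz": 0,"wx": 0,"wy": 0,"wz": 0.01,"gripper": 0},{"tx": 1.4,"ty": 0,"tz": 0,"wx": 0,"wy": 0,"wz": 0.02,"gripper": 0},{"tx": 2,"ty": 0,"tz": 0,"wx": 0,"wy": 0,"wz": 0.03,"gripper": 0},{"tx": 2.5,"ty": 0,"tz": 0,"wx": 0,"wy": 0,"wz": 0.03,"gripper": 0},{"tx": 3,"ty": 0,"tz": 0,"wx": 0,"wy": 0,"wz": 0.03,"gripper": 0}]'

```text
time: 5.43
position: [0.4793, 0.1401, 0.134]
tool_rot: [2.164, 2.277, 0.002]
ft_force: [1.7, -2.6, 2.1]
grip_width: 0.001
grip_force: 1.6
```

```bash
python3 arc.py  1.44 1.46 1.5
```

```text
[0.4793 0.1401 0.134 ] [2.16373022e+00 2.27664047e+00 1.57754563e-03] [ 1.66493326 -2.55662522  2.12452967]
{'t': [-4.9, 2.1, 0.0], 'wz': np.float64(-0.043)}
{'t': [-2.7, 2.0, 0.0], 'wz': np.float64(-0.023)}
{'t': [1.9, 1.9, 0.0], 'wz': np.float64(0.017)}
```

>>> jog_arm --increments '[{"tx": 0.5,"ty": 0,"tz": 0,"wx": 0,"wy": 0,"wz": 0,"gripper": 0},{"tx": 1,"ty": 0,"tz": 0,"wx": 0,"wy": 0,"wz": 0.01,"gripper": 0},{"tx": 1.5,"ty": 0,"tz": 0,"wx": 0,"wy": 0,"wz": 0.01,"gripper": 0},{"tx": 1.8,"ty": 0,"tz": 0,"wx": 0,"wy": 0,"wz": 0.01,"gripper": 0},{"tx": 2,"ty": 0,"tz": 0,"wx": 0,"wy": 0,"wz": 0.01,"gripper": 0}]'

```text
time: 5.85
position: [0.4791, 0.1405, 0.1338]
tool_rot: [2.176, 2.264, -0.002]
ft_force: [1.2, -7.5, 4.5]
grip_width: 0.002
grip_force: 3.5
```

Rest is against its stop (force rose to 7.6 N, no further movement). Backing off and moving over the disc.

>>> jog_arm --increments '[{"tx": -4,"ty": 0,"tz": 0,"wx": 0,"wy": 0,"wz": 0,"gripper": 0},{"tx": -12,"ty": 0,"tz": 0,"wx": 0,"wy": 0,"wz": 0,"gripper": 0},{"tx": -25,"ty": 0,"tz": 0,"wx": 0,"wy": 0,"wz": 0.05,"gripper": 0},{"tx": -35,"ty": 5,"tz": -5,"wx": 0,"wy": 0,"wz": 0.13,"gripper": 0},{"tx": -40,"ty": 10,"tz": -10,"wx": 0,"wy": 0,"wz": 0.2,"gripper": 0}]'

```text
time: 6.27
position: [0.4888, 0.1016, 0.1427]
tool_rot: [-2.394, -2.031, 0.003]
ft_force: [-0.1, 0.2, 0.5]
grip_width: 0.005
grip_force: 0.0
```

```bash
cat > disc.py <<'E'
import sys
from h import *
from bench import ctrl
s=ctrl.get_state();p=s["position"];print(np.round(p,4),np.round(s["ft_force"],2),np.round(s["torque"],3))
R0=R.from_rotvec(s["tool_rot"]).as_matrix();print("tool y vs machine x deg",np.degrees(np.arctan2(R0[1,1],R0[0,1])-YAW),"tz",np.round(R0[:,2],4))
g=p[:2]-PAN;print("r",np.hypot(*g),"th",np.degrees(np.arctan2(g[1],g[0])-YAW))
rad=.055
for a in sys.argv[1:]:
    a=np.radians(float(a));q=w2(rad*np.cos(a),rad*np.sin(a));print(a,np.round(R0.T@(np.array([*q,p[2]])-p)*1000,1))
E
python3 disc.py 135
```

```text
[0.4888 0.1016 0.1427] [-0.1   0.22  0.49] [-0.086  0.041 -0.   ]
tool y vs machine x deg -0.14011975112234343 tz [-3.e-03  4.e-04 -1.e+00]
r 0.11542400846908893 th 146.65239150103244
2.356194490192345 [-24.4  57.6  -0.2]
```

>>> jog_arm --increments '[{"tx": -8,"ty": 20,"tz": 0,"wx": 0,"wy": 0,"wz": 0,"gripper": 0},{"tx": -16,"ty": 40,"tz": 3,"wx": 0,"wy": 0,"wz": 0,"gripper": 0},{"tx": -24,"ty": 58,"tz": 8,"wx": 0,"wy": 0,"wz": 0,"gripper": 0},{"tx": -24,"ty": 58,"tz": 12,"wx": 0,"wy": 0,"wz": 0,"gripper": 0},{"tx": -24,"ty": 58,"tz": 12,"wx": 0,"wy": 0,"wz": 0,"gripper": 0}]'

```text
time: 6.68
position: [0.5425, 0.0692, 0.1299]
tool_rot: [-2.391, -2.035, 0.005]
ft_force: [-0.8, -0.0, 0.2]
grip_width: 0.009
grip_force: 0.0
```

```bash
python3 disc.py 135
python3 - <<'E'
from bench import ctrl, vision
import cv2,numpy as np
from h import *
s=ctrl.get_state();p=s["position"];out=[]
for n in("scene","side"):
    d=vision.get_image(n);u=proj(n,p);print(n,u)
    x,y=int(u[0])-45,int(u[1])-45;i=cv2.resize(d["color"][y:y+80,x:x+80],(400,400),interpolation=0)
    i=np.clip(i.astype(float)*1.8,0,255).astype(np.uint8)
    for dz,c in((0,(0,0,255)),(.019,(0,255,255))):
        v=proj(n,p+[0,0,dz]);cv2.circle(i,(int((v[0]-x)*5),int((v[1]-y)*5)),2,c,-1)
    out.append(i)
cv2.imwrite("pics/e.png",np.hstack(out))
E
```

```text
[0.5425 0.0692 0.1299] [-0.81 -0.03  0.18] [-0.067  0.093  0.03 ]
tool y vs machine x deg 0.0335698288898955 tz [-3.6e-03 -4.0e-04 -1.0e+00]
r 0.055495279658064785 th 133.66819165026794
2.356194490192345 [-1.3 -0.6  0. ]
scene [291.08639473 228.81945874]
side [272.08582598 186.77078161]
```

View pics/e.png

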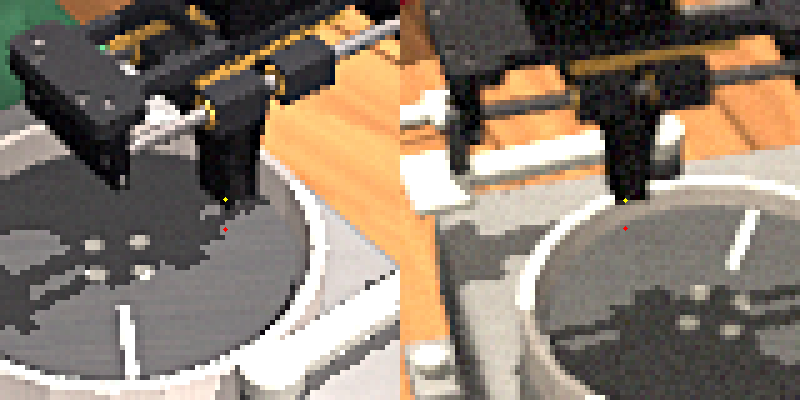

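The fingertip shows at 19 mm above the nominal TCP in both views (yellow dot), tip ≈ 0.149. I'll lower to TCP 0.100 (tip ≈ 0.119) and triangulate the scribed line to estimate the face height.

>>> jog_arm --increments '[{"tx": -1,"ty": 0,"tz": 8,"wx": 0,"wy": 0,"wz": 0,"gripper": 0},{"tx": -1,"ty": 0,"tz": 16,"wx": 0,"wy": 0,"wz": 0,"gripper": 0},{"tx": -1,"ty": 0,"tz": 18,"wx": 0,"wy": 0,"wz": 0,"gripper": 0},{"tx": -1,"ty": 0,"tz": 18.3,"wx": 0,"wy": 0,"wz": 0,"gripper": 0},{"tx": -1,"ty": 0,"tz": 18.5,"wx": 0,"wy": 0,"wz": 0,"gripper": 0}]'

```text
time: 7.2
position: [0.5432, 0.069, 0.1128]
tool_rot: [-2.39, -2.038, 0.0]
ft_force: [0.1, 0.9, 0.0]
grip_width: 0.008
grip_force: 0.0
```

```bash
python3 disc.py
cat > line.py <<'E'
from bench import ctrl, vision
from h import *
import sys
ims={n:vision.get_image(n)["color"] for n in("scene","side")}
def lines(z):
    out={}
    for n,im in ims.items():
        # rectified top view of plane z in machine frame, 0.5 mm/px
        N=400;k=lambda X,Y:proj(n,[*w2(X,Y),z])
        src=np.float32([k(-.1,-.1),k(.1,-.1),k(.1,.1),k(-.1,.1)]);dst=np.float32([[0,0],[N,0],[N,N],[0,N]])
        r=cv2.warpPerspective(im,cv2.getPerspectiveTransform(src,dst),(N,N),flags=cv2.INTER_LINEAR)
        out[n]=r
    return out
if __name__=="__main__":
    z=float(sys.argv[1]) if len(sys.argv)>1 else .105
    o=lines(z)
    cv2.imwrite(sys.argv[2],np.hstack([np.clip(o[n].astype(float)*1.5,0,255).astype(np.uint8)[::-1] for n in o]))
E
python3 line.py .105 pics/f.png
```

```text
[0.5432 0.069  0.1128] [0.15 0.86 0.02] [-0.148  0.01  -0.007]
tool y vs machine x deg 0.14651206450650994 tz [-4.e-04  1.e-04 -1.e+00]
r 0.05484702857545239 th 133.2004752164474
```

View pics/f.png

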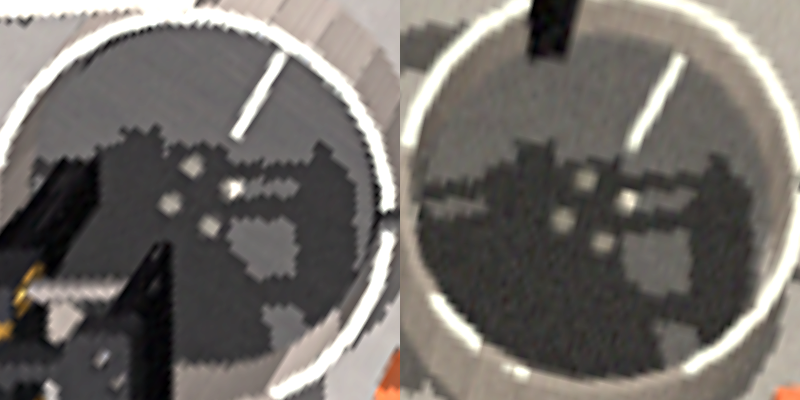

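>>> jog_arm --increments '[{"tx": 0,"ty": 0,"tz": 2,"wx": 0,"wy": 0,"wz": 0,"gripper": 0},{"tx": 0,"ty": 0,"tz": 2,"wx": 0,"wy": 0,"wz": 0,"gripper": 0},{"tx": 0,"ty": 0,"tz": 2,"wx": 0,"wy": 0,"wz": 0,"gripper": 0},{"tx": 0,"ty": 0,"tz": 2,"wx": 0,"wy": 0,"wz": 0,"gripper": 0},{"tx": 0,"ty": 0,"tz": 2,"wx": 0,"wy": 0,"wz": 0,"gripper": 0}]'

```text
time: 7.72
position: [0.5436, 0.0688, 0.1112]
tool_rot: [2.391, 2.038, 0.0]
ft_force: [0.1, -0.3, 0.1]
grip_width: 0.004
grip_force: 0.0
```

```bash
python3 - <<'E'
from line import *
g=lambda i:cv2.GaussianBlur(cv2.cvtColor(i,cv2.COLOR_BGR2GRAY).astype(np.float32),(0,0),1.5)
def ncc(z):
    o=lines(z);a,b=g(o["scene"]),g(o["side"])   # row=y (0=-.1), col=x
    res=[]
    Y,X=np.mgrid[0:400,0:400];X=(X-200)/2;Y=(Y-200)/2;r=np.hypot(X,Y)
    for m in ((X>-25)&(X<35)&(Y>-20)&(Y<15),(X>8)&(X<45)&(Y>25)&(Y<75),(r>90)&(r<108)&(X>-5)&(Y>20)):
        res.append(np.corrcoef(a[m],b[m])[0,1])
    return res
zs=np.arange(.095,.122,.001);t=np.array([ncc(z) for z in zs])
for z,x in zip(zs,t):print(round(z,3),np.round(x,2))
E
python3 disc.py
```

```text
0.095 [-0.14  0.63  0.09]
0.096 [-0.24  0.68 -0.  ]
0.097 [-0.21  0.73 -0.1 ]
0.098 [-0.01  0.78 -0.18]
0.099 [ 0.32  0.83 -0.24]
0.1 [ 0.67  0.88 -0.27]
0.101 [ 0.91  0.92 -0.3 ]
0.102 [ 0.92  0.94 -0.34]
0.103 [ 0.69  0.95 -0.4 ]
0.104 [ 0.3   0.93 -0.5 ]
0.105 [-0.06  0.9  -0.62]
0.106 [-0.26  0.86 -0.74]
0.107 [-0.27  0.81 -0.82]
0.108 [-0.13  0.76 -0.71]
0.109 [ 0.08  0.7  -0.32]
0.11 [0.29 0.65 0.3 ]
0.111 [0.43 0.59 0.81]
0.112 [0.45 0.54 0.88]
0.113 [0.35 0.49 0.42]
0.114 [ 0.17  0.43 -0.23]
0.115 [ 0.02  0.38 -0.64]
0.116 [-0.04  0.33 -0.7 ]
0.117 [-0.01  0.29 -0.56]
0.118 [ 0.05  0.26 -0.38]
0.119 [ 0.09  0.24 -0.21]
0.12 [ 0.11  0.23 -0.07]
0.121 [0.13 0.23 0.02]
[0.5436 0.0688 0.1111] [ 0.31 -0.64 -0.71] [-0.1    0.026 -0.016]
tool y vs machine x deg 0.12478051752070624 tz [ 2.e-04  1.e-04 -1.e+00]
r 0.054458793119537816 th 132.95607033455684
```

Face estimate from rectified stereo: centre ≈ 0.102 m, ≈ 0.103 near the line (rim checks at 0.1117). I go slowly through the nominal contact height anyway.

>>> jog_arm --increments '[{"tx": 0,"ty": 0,"tz": 3,"wx": 0,"wy": 0,"wz": 0,"gripper": 0},{"tx": 0,"ty": 0,"tz": 5,"wx": 0,"wy": 0,"wz": 0,"gripper": 0},{"tx": 0,"ty": 0,"tz": 5.5,"wx": 0,"wy": 0,"wz": 0,"gripper": 0},{"tx": 0,"ty": 0,"tz": 6,"wx": 0,"wy": 0,"wz": 0,"gripper": 0},{"tx": 0,"ty": 0,"tz": 6,"wx": 0,"wy": 0,"wz": 0,"gripper": 0}]'

```text
time: 8.23
position: [0.5434, 0.0687, 0.1049]
tool_rot: [-2.391, -2.038, 0.0]
ft_force: [-0.6, 0.3, 0.2]
grip_width: 0.008
grip_force: 0.0
```

>>> jog_arm --increments '[{"tx": 0,"ty": 0,"tz": 0.3,"wx": 0,"wy": 0,"wz": 0,"gripper": 0},{"tx": 0,"ty": 0,"tz": 0.5,"wx": 0,"wy": 0,"wz": 0,"gripper": 0},{"tx": 0,"ty": 0,"tz": 0.8,"wx": 0,"wy": 0,"wz": 0,"gripper": 0},{"tx": 0,"ty": 0,"tz": 1,"wx": 0,"wy": 0,"wz": 0,"gripper": 0},{"tx": 0,"ty": 0,"tz": 1,"wx": 0,"wy": 0,"wz": 0,"gripper": 0}]'

```text
time: 8.65
position: [0.5436, 0.0688, 0.1041]
tool_rot: [-2.391, -2.038, -0.0]
ft_force: [0.6, -0.5, 0.5]
grip_width: 0.007
grip_force: 0.0
```

>>> jog_arm --increments '[{"tx": 0,"ty": 0,"tz": 0.3,"wx": 0,"wy": 0,"wz": 0,"gripper": 0},{"tx": 0,"ty": 0,"tz": 0.5,"wx": 0,"wy": 0,"wz": 0,"gripper": 0},{"tx": 0,"ty": 0,"tz": 0.8,"wx": 0,"wy": 0,"wz": 0,"gripper": 0},{"tx": 0,"ty": 0,"tz": 1,"wx": 0,"wy": 0,"wz": 0,"gripper": 0},{"tx": 0,"ty": 0,"tz": 1,"wx": 0,"wy": 0,"wz": 0,"gripper": 0}]'

```text
time: 9.07
position: [0.5435, 0.0688, 0.103]
tool_rot: [-2.391, -2.038, -0.0]
ft_force: [0.3, -0.3, -0.0]
grip_width: 0.006
grip_force: 0.0
```

>>> jog_arm --increments '[{"tx": 0,"ty": 0,"tz": 0.3,"wx": 0,"wy": 0,"wz": 0,"gripper": 0},{"tx": 0,"ty": 0,"tz": 0.5,"wx": 0,"wy": 0,"wz": 0,"gripper": 0},{"tx": 0,"ty": 0,"tz": 0.8,"wx": 0,"wy": 0,"wz": 0,"gripper": 0},{"tx": 0,"ty": 0,"tz": 1,"wx": 0,"wy": 0,"wz": 0,"gripper": 0},{"tx": 0,"ty": 0,"tz": 1,"wx": 0,"wy": 0,"wz": 0,"gripper": 0}]'

```text
time: 9.48
position: [0.5435, 0.0687, 0.102]
tool_rot: [-2.391, -2.038, 0.0]
ft_force: [-0.5, 0.2, -0.4]
grip_width: 0.005
grip_force: 0.0
```

>>> jog_arm --increments '[{"tx": 0,"ty": 0,"tz": 0.3,"wx": 0,"wy": 0,"wz": 0,"gripper": 0},{"tx": 0,"ty": 0,"tz": 0.5,"wx": 0,"wy": 0,"wz": 0,"gripper": 0},{"tx": 0,"ty": 0,"tz": 0.8,"wx": 0,"wy": 0,"wz": 0,"gripper": 0},{"tx": 0,"ty": 0,"tz": 1,"wx": 0,"wy": 0,"wz": 0,"gripper": 0},{"tx": 0,"ty": 0,"tz": 1,"wx": 0,"wy": 0,"wz": 0,"gripper": 0}]'

```text
time: 9.9
position: [0.5435, 0.0688, 0.101]
tool_rot: [-2.391, -2.038, -0.0]
ft_force: [-0.3, 0.6, -0.3]
grip_width: 0.004
grip_force: 0.0
```

Run:
```python
from bench import ctrl, vision
import cv2,numpy as np
from h import *
s=ctrl.get_state();p=s["position"];print(p,s["ft_force"]);out=[]
for n in("scene","side"):
    d=vision.get_image(n);u=proj(n,p)
    x,y=int(u[0])-40,int(u[1])-45;i=cv2.resize(d["color"][y:y+70,x:x+70],(400,400),interpolation=0)
    i=np.clip(i.astype(float)*2.2,0,255).astype(np.uint8);k=400/70
    for dz,c in((0,(0,0,255)),(.010,(255,255,0)),(.019,(0,255,255))):
        v=proj(n,p+[0,0,dz]);cv2.circle(i,(int((v[0]-x)*k),int((v[1]-y)*k)),2,c,-1)
    out.append(i)
cv2.imwrite("pics/g.png",np.hstack(out))
```

```text
[0.54351811 0.06876135 0.10101548] [-0.32715849  0.59573484 -0.2844337 ]
```

View pics/g.png

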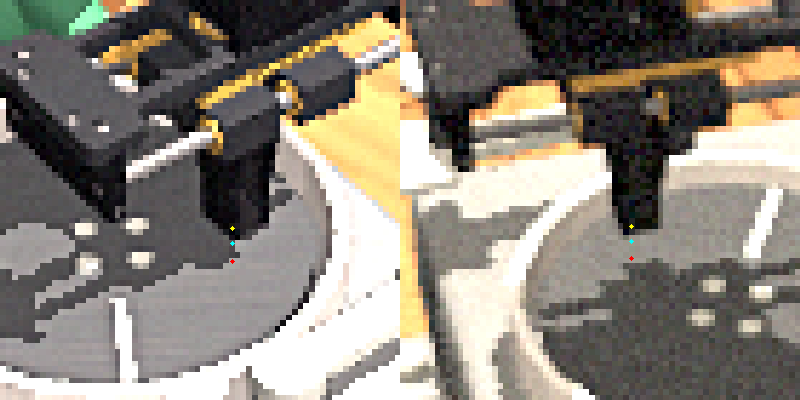

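Side view: fingertip still about 20 mm above the nominal TCP and clear of the disc. I continue down.

>>> jog_arm --increments '[{"tx": 0,"ty": 0,"tz": 4,"wx": 0,"wy": 0,"wz": 0,"gripper": 0},{"tx": 0,"ty": 0,"tz": 8,"wx": 0,"wy": 0,"wz": 0,"gripper": 0},{"tx": 0,"ty": 0,"tz": 11,"wx": 0,"wy": 0,"wz": 0,"gripper": 0},{"tx": 0,"ty": 0,"tz": 12,"wx": 0,"wy": 0,"wz": 0,"gripper": 0},{"tx": 0,"ty": 0,"tz": 12.5,"wx": 0,"wy": 0,"wz": 0,"gripper": 0}]'

```text
time: 10.42
position: [0.5432, 0.0687, 0.088]
tool_rot: [-2.391, -2.038, 0.001]
ft_force: [0.4, 0.3, 0.0]
grip_width: 0.006
grip_force: 0.0
```

>>> jog_arm --increments '[{"tx": 0,"ty": 0,"tz": 0.4,"wx": 0,"wy": 0,"wz": 0,"gripper": 0},{"tx": 0,"ty": 0,"tz": 0.8,"wx": 0,"wy": 0,"wz": 0,"gripper": 0},{"tx": 0,"ty": 0,"tz": 1.1,"wx": 0,"wy": 0,"wz": 0,"gripper": 0},{"tx": 0,"ty": 0,"tz": 1.4,"wx": 0,"wy": 0,"wz": 0,"gripper": 0},{"tx": 0,"ty": 0,"tz": 1.5,"wx": 0,"wy": 0,"wz": 0,"gripper": 0}]'

```text
time: 10.83
position: [0.5436, 0.0688, 0.0871]
tool_rot: [2.391, 2.038, 0.0]
ft_force: [0.1, 0.5, 0.2]
grip_width: 0.004
grip_force: 0.0
```

>>> jog_arm --increments '[{"tx": 0,"ty": 0,"tz": 0.3,"wx": 0,"wy": 0,"wz": 0,"gripper": 0},{"tx": 0,"ty": 0,"tz": 0.6,"wx": 0,"wy": 0,"wz": 0,"gripper": 0},{"tx": 0,"ty": 0,"tz": 0.9,"wx": 0,"wy": 0,"wz": 0,"gripper": 0},{"tx": 0,"ty": 0,"tz": 1.2,"wx": 0,"wy": 0,"wz": 0,"gripper": 0},{"tx": 0,"ty": 0,"tz": 1.2,"wx": 0,"wy": 0,"wz": 0,"gripper": 0}]'

```text
time: 11.25
position: [0.5435, 0.0688, 0.0858]
tool_rot: [-2.391, -2.038, 0.0]
ft_force: [0.3, 0.3, -0.3]
grip_width: 0.006
grip_force: 0.0
```

>>> jog_arm --increments '[{"tx": 0,"ty": 0,"tz": 0.3,"wx": 0,"wy": 0,"wz": 0,"gripper": 0},{"tx": 0,"ty": 0,"tz": 0.6,"wx": 0,"wy": 0,"wz": 0,"gripper": 0},{"tx": 0,"ty": 0,"tz": 0.9,"wx": 0,"wy": 0,"wz": 0,"gripper": 0},{"tx": 0,"ty": 0,"tz": 1.2,"wx": 0,"wy": 0,"wz": 0,"gripper": 0},{"tx": 0,"ty": 0,"tz": 1.2,"wx": 0,"wy": 0,"wz": 0,"gripper": 0}]'

```text
time: 11.67
position: [0.5435, 0.0687, 0.0846]
tool_rot: [-2.391, -2.038, 0.0]
ft_force: [-0.1, -0.1, 0.3]
grip_width: 0.005
grip_force: 0.0
```

>>> jog_arm --increments '[{"tx": 0,"ty": 0,"tz": 0.3,"wx": 0,"wy": 0,"wz": 0,"gripper": 0},{"tx": 0,"ty": 0,"tz": 0.6,"wx": 0,"wy": 0,"wz": 0,"gripper": 0},{"tx": 0,"ty": 0,"tz": 0.8,"wx": 0,"wy": 0,"wz": 0,"gripper": 0},{"tx": 0,"ty": 0,"tz": 1.0,"wx": 0,"wy": 0,"wz": 0,"gripper": 0},{"tx": 0,"ty": 0,"tz": 1.0,"wx": 0,"wy": 0,"wz": 0,"gripper": 0}]'

```text
time: 12.08
position: [0.5435, 0.0688, 0.0836]
tool_rot: [-2.391, -2.038, -0.0]
ft_force: [0.7, -1.0, 0.2]
grip_width: 0.01
grip_force: 0.0
```

>>> jog_arm --increments '[{"tx": 0,"ty": 0,"tz": 0.3,"wx": 0,"wy": 0,"wz": 0,"gripper": 0},{"tx": 0,"ty": 0,"tz": 0.5,"wx": 0,"wy": 0,"wz": 0,"gripper": 0},{"tx": 0,"ty": 0,"tz": 0.7,"wx": 0,"wy": 0,"wz": 0,"gripper": 0},{"tx": 0,"ty": 0,"tz": 0.9,"wx": 0,"wy": 0,"wz": 0,"gripper": 0},{"tx": 0,"ty": 0,"tz": 0.9,"wx": 0,"wy": 0,"wz": 0,"gripper": 0}]'

```text
time: 12.5
position: [0.5435, 0.0687, 0.0827]
tool_rot: [-2.391, -2.038, 0.0]
ft_force: [1.0, -0.4, 0.8]
grip_width: 0.003
grip_force: 0.0
```

>>> jog_arm --increments '[{"tx": 0,"ty": 0,"tz": 0.3,"wx": 0,"wy": 0,"wz": 0,"gripper": 0},{"tx": 0,"ty": 0,"tz": 0.5,"wx": 0,"wy": 0,"wz": 0,"gripper": 0},{"tx": 0,"ty": 0,"tz": 0.7,"wx": 0,"wy": 0,"wz": 0,"gripper": 0},{"tx": 0,"ty": 0,"tz": 0.8,"wx": 0,"wy": 0,"wz": 0,"gripper": 0},{"tx": 0,"ty": 0,"tz": 0.8,"wx": 0,"wy": 0,"wz": 0,"gripper": 0}]'

```text
time: 12.92
position: [0.5435, 0.0688, 0.0819]
tool_rot: [-2.391, -2.038, -0.0]
ft_force: [0.3, -0.2, 0.2]
grip_width: 0.006
grip_force: 0.0
```

>>> jog_arm --increments '[{"tx": 0,"ty": 0,"tz": 0.3,"wx": 0,"wy": 0,"wz": 0,"gripper": 0},{"tx": 0,"ty": 0,"tz": 0.5,"wx": 0,"wy": 0,"wz": 0,"gripper": 0},{"tx": 0,"ty": 0,"tz": 0.7,"wx": 0,"wy": 0,"wz": 0,"gripper": 0},{"tx": 0,"ty": 0,"tz": 0.9,"wx": 0,"wy": 0,"wz": 0,"gripper": 0},{"tx": 0,"ty": 0,"tz": 0.9,"wx": 0,"wy": 0,"wz": 0,"gripper": 0}]'

```text
time: 13.33
position: [0.5435, 0.0687, 0.081]
tool_rot: [-2.391, -2.038, 0.0]
ft_force: [-0.1, 0.3, 0.2]
grip_width: 0.001
grip_force: 0.0
```

>>> jog_arm --increments '[{"tx": 0,"ty": 0,"tz": 0.3,"wx": 0,"wy": 0,"wz": 0,"gripper": 0},{"tx": 0,"ty": 0,"tz": 0.6,"wx": 0,"wy": 0,"wz": 0,"gripper": 0},{"tx": 0,"ty": 0,"tz": 0.8,"wx": 0,"wy": 0,"wz": 0,"gripper": 0},{"tx": 0,"ty": 0,"tz": 1.0,"wx": 0,"wy": 0,"wz": 0,"gripper": 0},{"tx": 0,"ty": 0,"tz": 1.0,"wx": 0,"wy": 0,"wz": 0,"gripper": 0}]'

```text
time: 13.75
position: [0.5435, 0.0688, 0.08]
tool_rot: [-2.391, -2.038, -0.0]
ft_force: [-0.2, -0.1, -0.7]
grip_width: 0.01
grip_force: 0.0
```

Run:
```python
from bench import ctrl, vision
from h import *
p=ctrl.get_state()["position"];print(p)
for n in("side","scene"):
    im=cv2.cvtColor(vision.get_image(n)["color"],cv2.COLOR_BGR2GRAY);u=proj(n,p+[0,0,.019]);x,y=np.round(u).astype(int);print(n,u)
    print(im[y-8:y+14,x-9:x+10])
```

```text
[0.5435092  0.06876519 0.08001848]
side [272.54814909 195.76278657]
[[82 78 68 68 60  2  8 13 15  9  2 13  1 25 55 71 69 67 69]
 [81 73 72 70 60  0  5 11 16 19 10 11 10 37 67 66 63 68 64]
 [72 69 75 66 58  0 10  6  9 17  8  7 13 47 71 70 65 66 68]
 [68 65 69 74 55 15  2 16  6  7 14 17 13 46 75 69 73 70 67]
 [70 69 71 64 62 23  7  9  7 14 15 24 17 48 68 69 67 70 69]
 [65 69 70 71 64 43 10 11 15 18  3  6 14 48 74 71 70 73 72]
 [72 69 70 68 70 57  7 12 17  7  8 13 14 48 72 64 41 42 41]
 [66 70 69 70 72 60 11  0  6 14 22 18 16 27 40 42 31 31 33]
 [68 71 69 71 65 36 29  1 19 23 14 23 20 29 35 31 34 33 34]
 [68 63 39 37 38 38 36 31 35 32 37 32 38 37 35 34 36 29 42]
 [62 36 31 35 41 32 35 35 35 33 39 40 40 37 38 34 39 36 38]
 [60 38 35 34 39 34 37 34 32 40 32 31 37 35 37 34 38 32 40]
 [41 33 35 30 34 38 38 39 42 33 34 35 43 35 37 39 33 35 29]
 [31 37 33 40 35 42 40 35 38 35 36 35 36 31 38 40 39 33 36]
 [66 72 63 36 37 37 36 33 38 38 40 35 38 38 38 35 37 37 43]
 [56 64 41 39 36 32 34 39 40 32 38 35 35 38 38 42 34 33 29]
 [35 41 31 36 37 41 39 38 36 35 35 37 33 40 40 32 34 35 44]
 [33 35 36 4
[... 1405 characters left out ...]
  71  73  72  72  71  72  72  72  71  72  71
   72]
 [ 72  74  74  72  73  74  72  74  71  73  70  70  70  69  69  68  71  70
   71]
 [ 69  69  70  70  69  68  69  69  68  68  70  68  68  69  67  67  68  70
   71]
 [ 68  69  70  68  70  68  71  70  71  69  71  71  72  68  71  69  70  71
   67]
 [ 68  72  71  71  70  70  70  70  71  70  69  69  70  70  68  72  69  64
    8]
 [ 70  71  69  71  70  71  71  73  72  71  70  70  71  69  70  68  65   8
  182]
 [ 71  73  72  69  70  69  70  72  68  70  68  71  68  69  67  57   4 180
  239]
 [ 70  71  71  72  72  71  73  74  72  72  72  70  71  67  46  60 248 241
  235]
 [ 72  71  71  71  70  72  70  69  72  68  68  65  53  40  96 216 193 188
  189]]
```

Run:
```python
from h import *
p=np.array([.54351,.06877]);ex=np.array([np.cos(YAW),np.sin(YAW)]);ey=np.array([-ex[1],ex[0]])
ob=[("side",-1,-1,269.2,196.5),("side",1,-1,276.9,196.5),("scene",1,1,290.2,241),("scene",1,-1,284,235.3),("scene",-1,1,295.2,237.3)]
def f(t):
    z,a,b,dx,dy=t;o=[]
    for n,sx,sy,u,v in ob:
        o+=list(proj(n,[*(p+ex*(dx+sx*a)+ey*(dy+sy*b)),z])-[u,v])
    return np.r_[o,dx/.002,dy/.002]
s=least_squares(f,[.1,.01,.01,0,0],x_scale=.01);print(s.x,np.round(s.fun,1))
```

```text
[ 0.10509411  0.00959472  0.01079462  0.00032621 -0.00041417] [ 0.9  0.7  0.3 -0.4 -0.3 -0.5  0.7  0.3  1.  -0.   0.2 -0.2]
```

Vision puts the tip at ≈ 0.105 (25 mm above nominal TCP), about 2–4 mm above the face. I continue with fine steps.

>>> jog_arm --increments '[{"tx": 0,"ty": 0,"tz": 0.3,"wx": 0,"wy": 0,"wz": 0,"gripper": 0},{"tx": 0,"ty": 0,"tz": 0.6,"wx": 0,"wy": 0,"wz": 0,"gripper": 0},{"tx": 0,"ty": 0,"tz": 0.8,"wx": 0,"wy": 0,"wz": 0,"gripper": 0},{"tx": 0,"ty": 0,"tz": 1.0,"wx": 0,"wy": 0,"wz": 0,"gripper": 0},{"tx": 0,"ty": 0,"tz": 1.0,"wx": 0,"wy": 0,"wz": 0,"gripper": 0}]'

```text
time: 14.27
position: [0.5435, 0.0688, 0.079]
tool_rot: [-2.391, -2.038, 0.0]
ft_force: [-0.4, 0.7, 0.9]
grip_width: 0.004
grip_force: 0.0
```

>>> jog_arm --increments '[{"tx": 0,"ty": 0,"tz": 0.2,"wx": 0,"wy": 0,"wz": 0,"gripper": 0},{"tx": 0,"ty": 0,"tz": 0.4,"wx": 0,"wy": 0,"wz": 0,"gripper": 0},{"tx": 0,"ty": 0,"tz": 0.6,"wx": 0,"wy": 0,"wz": 0,"gripper": 0},{"tx": 0,"ty": 0,"tz": 0.8,"wx": 0,"wy": 0,"wz": 0,"gripper": 0},{"tx": 0,"ty": 0,"tz": 0.8,"wx": 0,"wy": 0,"wz": 0,"gripper": 0}]'

```text
time: 14.68
position: [0.5435, 0.0687, 0.0782]
tool_rot: [2.391, 2.038, 0.0]
ft_force: [0.2, -0.3, 0.6]
grip_width: 0.006
grip_force: 0.0
```

>>> jog_arm --increments '[{"tx": 0,"ty": 0,"tz": 0.2,"wx": 0,"wy": 0,"wz": 0,"gripper": 0},{"tx": 0,"ty": 0,"tz": 0.4,"wx": 0,"wy": 0,"wz": 0,"gripper": 0},{"tx": 0,"ty": 0,"tz": 0.6,"wx": 0,"wy": 0,"wz": 0,"gripper": 0},{"tx": 0,"ty": 0,"tz": 0.8,"wx": 0,"wy": 0,"wz": 0,"gripper": 0},{"tx": 0,"ty": 0,"tz": 0.8,"wx": 0,"wy": 0,"wz": 0,"gripper": 0}]'

```text
time: 15.1
position: [0.5435, 0.0687, 0.0774]
tool_rot: [-2.391, -2.038, 0.0]
ft_force: [-0.4, -0.0, 0.0]
grip_width: 0.006
grip_force: 0.0
```

>>> jog_arm --increments '[{"tx": 0,"ty": 0,"tz": 0.2,"wx": 0,"wy": 0,"wz": 0,"gripper": 0},{"tx": 0,"ty": 0,"tz": 0.4,"wx": 0,"wy": 0,"wz": 0,"gripper": 0},{"tx": 0,"ty": 0,"tz": 0.6,"wx": 0,"wy": 0,"wz": 0,"gripper": 0},{"tx": 0,"ty": 0,"tz": 0.8,"wx": 0,"wy": 0,"wz": 0,"gripper": 0},{"tx": 0,"ty": 0,"tz": 0.8,"wx": 0,"wy": 0,"wz": 0,"gripper": 0}]'

```text
time: 15.52
position: [0.5435, 0.0688, 0.0766]
tool_rot: [-2.391, -2.038, -0.0]
ft_force: [-0.4, 0.8, 0.1]
grip_width: 0.01
grip_force: 0.0
```

>>> jog_arm --increments '[{"tx": 0,"ty": 0,"tz": 0.3,"wx": 0,"wy": 0,"wz": 0,"gripper": 0},{"tx": 0,"ty": 0,"tz": 0.6,"wx": 0,"wy": 0,"wz": 0,"gripper": 0},{"tx": 0,"ty": 0,"tz": 0.8,"wx": 0,"wy": 0,"wz": 0,"gripper": 0},{"tx": 0,"ty": 0,"tz": 1.0,"wx": 0,"wy": 0,"wz": 0,"gripper": 0},{"tx": 0,"ty": 0,"tz": 1.0,"wx": 0,"wy": 0,"wz": 0,"gripper": 0}]'

```text
time: 15.93
position: [0.5436, 0.0688, 0.0761]
tool_rot: [-2.391, -2.038, -0.001]
ft_force: [-0.5, -0.6, 4.7]
grip_width: 0.006
grip_force: 2.0
```

Contact: 4.7 N at TCP z ≈ 0.0761, about 10 N/mm. I generate the drag rows (radius 55 mm, anticlockwise) and start.

Run:
```python
import numpy as np
for k in range(14):
    a=2.321+.4*k; print(k,[(round(55*(np.sin(a+d)-np.sin(a)),1),round(55*(np.cos(a+d)-np.cos(a)),1)) for d in (.08,.16,.24,.32,.4)])
```

```text
0 [(np.float64(-3.1), np.float64(-3.1)), (np.float64(-6.5), np.float64(-5.9)), (np.float64(-10.1), np.float64(-8.5)), (np.float64(-13.8), np.float64(-10.8)), (np.float64(-17.8), np.float64(-12.7))]
1 [(np.float64(-4.1), np.float64(-1.6)), (np.float64(-8.3), np.float64(-2.9)), (np.float64(-12.6), np.float64(-3.9)), (np.float64(-16.9), np.float64(-4.5)), (np.float64(-21.3), np.float64(-4.8))]
2 [(np.float64(-4.4), np.float64(0.1)), (np.float64(-8.8), np.float64(0.5)), (np.float64(-13.1), np.float64(1.3)), (np.float64(-17.4), np.float64(2.4)), (np.float64(-21.5), np.float64(3.9))]
3 [(np.float64(-4.0), np.float64(1.8)), (np.float64(-7.9), np.float64(3.9)), (np.float64(-11.6), np.float64(6.3)), (np.float64(-15.0), np.float64(9.0)), (np.float64(-18.3), np.float64(12.0))]
4 [(np.float64(-3.0), np.float64(3.2)), (np.float64(-5.7), np.float64(6.7)), (np.float64(-8.2), np.float64(10.3)), (np.float64(-10.3), np.float64(14.1)), (np.float64(-12.2), np.float64(18.1))]
5 [(np.float64(-1.5), np.float64(4.1)), (np.float64(-2.7), np.float64(8.4)), (np.float64(-3.5), np.float64(12.7)), (np.float64(-4.
[... 876 characters left out ...]
(-1.0)), (np.float64(13.0), np.float64(-2.1)), (np.float64(17.2), np.float64(-3.4)), (np.float64(21.2), np.float64(-5.1))]
11 [(np.float64(3.9), np.float64(-2.0)), (np.float64(7.6), np.float64(-4.4)), (np.float64(11.2), np.float64(-7.0)), (np.float64(14.5), np.float64(-9.9)), (np.float64(17.6), np.float64(-13.0))]
12 [(np.float64(2.8), np.float64(-3.4)), (np.float64(5.3), np.float64(-7.0)), (np.float64(7.6), np.float64(-10.8)), (np.float64(9.5), np.float64(-14.7)), (np.float64(11.1), np.float64(-18.8))]
13 [(np.float64(1.3), np.float64(-4.2)), (np.float64(2.2), np.float64(-8.5)), (np.float64(2.8), np.float64(-12.9)), (np.float64(3.0), np.float64(-17.3)), (np.float64(2.9), np.float64(-21.7))]
```

>>> jog_arm --increments '[{"tx": -3,"ty": -3,"tz": 0.2,"wx": 0,"wy": 0,"wz": 0,"gripper": 0},{"tx": -6.5,"ty": -6,"tz": 0.2,"wx": 0,"wy": 0,"wz": 0,"gripper": 0},{"tx": -10,"ty": -8.5,"tz": 0.2,"wx": 0,"wy": 0,"wz": 0,"gripper": 0},{"tx": -14,"ty": -10.7,"tz": 0.2,"wx": 0,"wy": 0,"wz": 0,"gripper": 0},{"tx": -17.8,"ty": -12.7,"tz": 0.2,"wx": 0,"wy": 0,"wz": 0,"gripper": 0}]'

```text
time: 16.35
position: [0.5277, 0.0528, 0.0755]
tool_rot: [-2.391, -2.038, -0.0]
ft_force: [0.7, 0.5, 1.4]
grip_width: 0.007
grip_force: 0.8
```

>>> jog_arm --increments '[{"tx": -1,"ty": -0.5,"tz": 0.4,"wx": 0,"wy": 0,"wz": 0,"gripper": 0},{"tx": -6,"ty": -2,"tz": 0.6,"wx": 0,"wy": 0,"wz": 0,"gripper": 0},{"tx": -11,"ty": -3.5,"tz": 0.8,"wx": 0,"wy": 0,"wz": 0,"gripper": 0},{"tx": -16,"ty": -4.4,"tz": 0.9,"wx": 0,"wy": 0,"wz": 0,"gripper": 0},{"tx": -21.3,"ty": -4.8,"tz": 1.1,"wx": 0,"wy": 0,"wz": 0,"gripper": 0}]'

```text
time: 16.77
position: [0.5193, 0.0334, 0.0747]
tool_rot: [-2.389, -2.038, 0.0]
ft_force: [-3.4, 3.2, 8.7]
grip_width: 0.004
grip_force: 3.9
```

```bash
python3 disc.py
python3 - <<'E'
from line import *
from h import *
import line
# angle of the scribed line: mean radial brightness 45..80 mm, both views
o=lines(.102)
for n,r in o.items():
    g=cv2.cvtColor(r,cv2.COLOR_BGR2GRAY).astype(np.float32);a=np.radians(np.arange(0,360,1));q=np.arange(45,80,1)
    X=200+2*np.outer(np.cos(a),q);Y=200+2*np.outer(np.sin(a),q)
    m=np.sort(cv2.remap(g,X.astype(np.float32),Y.astype(np.float32),1),1)[:,8];k=np.argsort(-m)[:6];print(n,k,np.round(m[k]))
E
```

```text
[0.5193 0.0334 0.0747] [-3.43  3.15  8.73] [0.594 0.561 0.033]
tool y vs machine x deg 0.1605957684290021 tz [-0.0012  0.0013 -1.    ]
r 0.05541453484891444 th 178.9379950419512
scene [87 86 88 85 89 84] [228. 214. 191. 159. 127.  93.]
side [352   1 353   2  34   8] [68. 68. 68. 68. 68. 68.]
```

Disc turns with the finger (line now at 87°). Pressing 8.7 N, so I ease slightly and go on along the falling slope.

>>> jog_arm --increments '[{"tx": -4.4,"ty": 0.1,"tz": 0.0,"wx": 0,"wy": 0,"wz": 0,"gripper": 0},{"tx": -8.8,"ty": 0.5,"tz": 0.1,"wx": 0,"wy": 0,"wz": 0,"gripper": 0},{"tx": -13.1,"ty": 1.3,"tz": 0.2,"wx": 0,"wy": 0,"wz": 0,"gripper": 0},{"tx": -17.4,"ty": 2.4,"tz": 0.3,"wx": 0,"wy": 0,"wz": 0,"gripper": 0},{"tx": -21.5,"ty": 3.9,"tz": 0.45,"wx": 0,"wy": 0,"wz": 0,"gripper": 0}]'

```text
time: 17.28
position: [0.5195, 0.0109, 0.0744]
tool_rot: [-2.389, -2.037, 0.002]
ft_force: [-3.4, 1.7, 9.0]
grip_width: 0.005
grip_force: 4.7
```

>>> jog_arm --increments '[{"tx": -4.0,"ty": 1.8,"tz": 0.0,"wx": 0,"wy": 0,"wz": 0,"gripper": 0},{"tx": -7.9,"ty": 3.9,"tz": -0.1,"wx": 0,"wy": 0,"wz": 0,"gripper": 0},{"tx": -11.6,"ty": 6.3,"tz": -0.1,"wx": 0,"wy": 0,"wz": 0,"gripper": 0},{"tx": -15,"ty": 9,"tz": -0.15,"wx": 0,"wy": 0,"wz": 0,"gripper": 0},{"tx": -18.3,"ty": 12,"tz": -0.15,"wx": 0,"wy": 0,"wz": 0,"gripper": 0}]'

```text
time: 17.7
position: [0.5286, -0.0095, 0.0743]
tool_rot: [-2.39, -2.037, 0.002]
ft_force: [-3.0, 2.2, 7.1]
grip_width: 0.006
grip_force: 3.3
```

>>> jog_arm --increments '[{"tx": -3.0,"ty": 3.2,"tz": 0.0,"wx": 0,"wy": 0,"wz": 0,"gripper": 0},{"tx": -5.7,"ty": 6.7,"tz": -0.05,"wx": 0,"wy": 0,"wz": 0,"gripper": 0},{"tx": -8.2,"ty": 10.3,"tz": -0.1,"wx": 0,"wy": 0,"wz": 0,"gripper": 0},{"tx": -10.3,"ty": 14.1,"tz": -0.15,"wx": 0,"wy": 0,"wz": 0,"gripper": 0},{"tx": -12.2,"ty": 18.1,"tz": -0.2,"wx": 0,"wy": 0,"wz": 0,"gripper": 0}]'

```text
time: 18.12
position: [0.5447, -0.0243, 0.0744]
tool_rot: [-2.39, -2.037, 0.001]
ft_force: [-1.4, 2.2, 6.0]
grip_width: 0.004
grip_force: 3.0
```

>>> jog_arm --increments '[{"tx": -1.5,"ty": 4.1,"tz": 0.0,"wx": 0,"wy": 0,"wz": 0,"gripper": 0},{"tx": -2.7,"ty": 8.4,"tz": -0.05,"wx": 0,"wy": 0,"wz": 0,"gripper": 0},{"tx": -3.5,"ty": 12.7,"tz": -0.1,"wx": 0,"wy": 0,"wz": 0,"gripper": 0},{"tx": -4.0,"ty": 17.1,"tz": -0.2,"wx": 0,"wy": 0,"wz": 0,"gripper": 0},{"tx": -4.2,"ty": 21.5,"tz": -0.3,"wx": 0,"wy": 0,"wz": 0,"gripper": 0}]'

```text
time: 18.53
position: [0.5653, -0.0314, 0.0748]
tool_rot: [-2.39, -2.037, 0.001]
ft_force: [-2.2, 2.7, 7.1]
grip_width: 0.003
grip_force: 3.4
```

```bash
python3 disc.py
cat > ang.py <<'E'
from line import *
o=lines(.102)
for n,r in o.items():
    g=cv2.cvtColor(r,cv2.COLOR_BGR2GRAY).astype(np.float32);a=np.radians(np.arange(0,360,1));q=np.arange(40,82,1)
    X=200+2*np.outer(np.cos(a),q);Y=200+2*np.outer(np.sin(a),q)
    v=cv2.remap(g,X.astype(np.float32),Y.astype(np.float32),1)
    m=(v>140)&(np.roll(v,5,0)<110)&(np.roll(v,-5,0)<110);m=m.sum(1);k=np.argsort(-m)[:5];print(n,k,m[k])
E
python3 ang.py
```

```text
[ 0.5653 -0.0314  0.0748] [-2.18  2.74  7.11] [0.477 0.511 0.047]
tool y vs machine x deg 0.11941203637675979 tz [-1.6e-03  8.0e-04 -1.0e+00]
r 0.05555995491138694 th -89.59774685675303
scene [184 183 182 181 185] [37 37 29 18  4]
side [189 188 187 186 344] [20 19 12  8  0]
```

>>> jog_arm --increments '[{"tx": 0.2,"ty": 4.4,"tz": -0.05,"wx": 0,"wy": 0,"wz": 0,"gripper": 0},{"tx": 0.8,"ty": 8.8,"tz": -0.15,"wx": 0,"wy": 0,"wz": 0,"gripper": 0},{"tx": 1.7,"ty": 13.1,"tz": -0.25,"wx": 0,"wy": 0,"wz": 0,"gripper": 0},{"tx": 2.9,"ty": 17.3,"tz": -0.35,"wx": 0,"wy": 0,"wz": 0,"gripper": 0},{"tx": 4.5,"ty": 21.4,"tz": -0.45,"wx": 0,"wy": 0,"wz": 0,"gripper": 0}]'

```text
time: 19.05
position: [0.5867, -0.03, 0.0753]
tool_rot: [-2.389, -2.037, 0.002]
ft_force: [-3.8, 2.1, 8.6]
grip_width: 0.006
grip_force: 4.3
```

>>> jog_arm --increments '[{"tx": 1.9,"ty": 4.0,"tz": -0.15,"wx": 0,"wy": 0,"wz": 0,"gripper": 0},{"tx": 4.1,"ty": 7.8,"tz": -0.3,"wx": 0,"wy": 0,"wz": 0,"gripper": 0},{"tx": 6.6,"ty": 11.4,"tz": -0.45,"wx": 0,"wy": 0,"wz": 0,"gripper": 0},{"tx": 9.4,"ty": 14.8,"tz": -0.6,"wx": 0,"wy": 0,"wz": 0,"gripper": 0},{"tx": 12.5,"ty": 17.9,"tz": -0.75,"wx": 0,"wy": 0,"wz": 0,"gripper": 0}]'

```text
time: 19.47
position: [0.6058, -0.0208, 0.0759]
tool_rot: [-2.389, -2.036, 0.004]
ft_force: [-4.8, 1.1, 8.3]
grip_width: 0.01
grip_force: 4.4
```

>>> jog_arm --increments '[{"tx": 3.3,"ty": 2.9,"tz": -0.15,"wx": 0,"wy": 0,"wz": 0,"gripper": 0},{"tx": 6.8,"ty": 5.5,"tz": -0.3,"wx": 0,"wy": 0,"wz": 0,"gripper": 0},{"tx": 10.5,"ty": 7.9,"tz": -0.45,"wx": 0,"wy": 0,"wz": 0,"gripper": 0},{"tx": 14.4,"ty": 9.9,"tz": -0.6,"wx": 0,"wy": 0,"wz": 0,"gripper": 0},{"tx": 18.5,"ty": 11.6,"tz": -0.7,"wx": 0,"wy": 0,"wz": 0,"gripper": 0}]'

```text
time: 19.88
position: [0.6199, -0.0055, 0.0766]
tool_rot: [-2.39, -2.036, 0.006]
ft_force: [-5.6, 0.9, 7.3]
grip_width: 0.007
grip_force: 4.3
```

>>> jog_arm --increments '[{"tx": 4.2,"ty": 1.4,"tz": -0.1,"wx": 0,"wy": 0,"wz": 0,"gripper": 0},{"tx": 8.4,"ty": 2.4,"tz": -0.2,"wx": 0,"wy": 0,"wz": 0,"gripper": 0},{"tx": 12.8,"ty": 3.2,"tz": -0.3,"wx": 0,"wy": 0,"wz": 0,"gripper": 0},{"tx": 17.2,"ty": 3.5,"tz": -0.4,"wx": 0,"wy": 0,"wz": 0,"gripper": 0},{"tx": 21.6,"ty": 3.5,"tz": -0.45,"wx": 0,"wy": 0,"wz": 0,"gripper": 0}]'

```text
time: 20.3
position: [0.6271, 0.0142, 0.0771]
tool_rot: [-2.392, -2.036, 0.006]
ft_force: [-3.7, -1.6, 7.4]
grip_width: 0.005
grip_force: 3.9
```

```bash
python3 disc.py; python3 ang.py
```

```text
[0.6271 0.0142 0.0771] [-3.68 -1.59  7.37] [-0.438  0.927  0.037]
tool y vs machine x deg 0.04865815407922728 tz [-0.0032 -0.0021 -1.    ]
r 0.0541103098176424 th -0.6334965674433709
scene [314 310 317 313 311] [3 2 2 2 1]
side [0 1 2 3 4] [0 0 0 0 0]
```

>>> jog_arm --increments '[{"tx": 4.4,"ty": -0.3,"tz": -0.05,"wx": 0,"wy": 0,"wz": 0,"gripper": 0},{"tx": 8.7,"ty": -1,"tz": -0.1,"wx": 0,"wy": 0,"wz": 0,"gripper": 0},{"tx": 13,"ty": -2.1,"tz": -0.15,"wx": 0,"wy": 0,"wz": 0,"gripper": 0},{"tx": 17.2,"ty": -3.4,"tz": -0.2,"wx": 0,"wy": 0,"wz": 0,"gripper": 0},{"tx": 21.2,"ty": -5.1,"tz": -0.25,"wx": 0,"wy": 0,"wz": 0,"gripper": 0}]'

```text
time: 20.82
position: [0.6263, 0.0355, 0.0775]
tool_rot: [2.392, 2.035, -0.004]
ft_force: [-1.3, -2.5, 7.4]
grip_width: 0.005
grip_force: 3.2
```

```bash
sed -i 's/v>140.*$/v>1.35*np.roll(v,5,0))\&(v>1.35*np.roll(v,-5,0));m=m.sum(1);k=np.argsort(-m)[:6];print(n,k,m[k])/' ang.py; python3 disc.py; python3 ang.py; python3 line.py .102 pics/i.png
```

```text
[0.6263 0.0355 0.0775] [-1.35 -2.48  7.37] [-0.557  0.454 -0.035]
tool y vs machine x deg 0.03288057771635873 tz [-0.0012 -0.0027 -1.    ]
r 0.05384130467400454 th 22.123207357589664
scene [333 206 332 334 207 205] [12 10 10 10  9  8]
side [283 282 284 285  35  34] [42 41 37 28 13 13]
```

View pics/i.png

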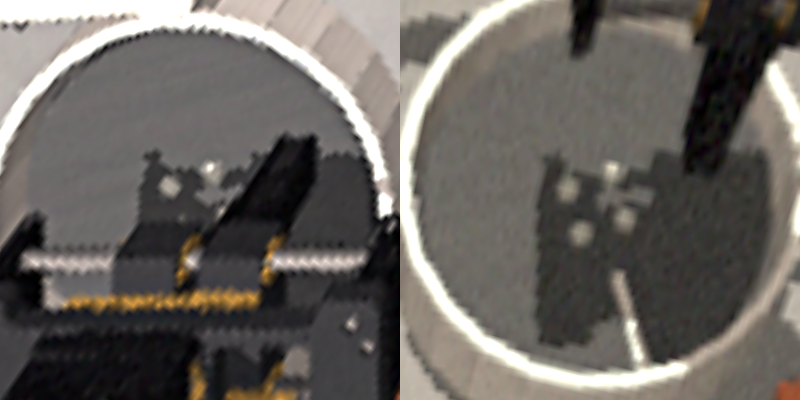

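Side view: line at 283° (bottom, px (628,320)); about 77° to go. Continuing.

>>> jog_arm --increments '[{"tx": 3.9,"ty": -2,"tz": 0,"wx": 0,"wy": 0,"wz": 0,"gripper": 0},{"tx": 7.6,"ty": -4.4,"tz": 0,"wx": 0,"wy": 0,"wz": 0,"gripper": 0},{"tx": 11.2,"ty": -7,"tz": -0.05,"wx": 0,"wy": 0,"wz": 0,"gripper": 0},{"tx": 14.5,"ty": -9.9,"tz": -0.05,"wx": 0,"wy": 0,"wz": 0,"gripper": 0},{"tx": 17.6,"ty": -13,"tz": -0.1,"wx": 0,"wy": 0,"wz": 0,"gripper": 0}]'

```text
time: 21.43
position: [0.617, 0.0552, 0.0776]
tool_rot: [2.391, 2.035, -0.002]
ft_force: [0.3, -1.5, 5.0]
grip_width: 0.004
grip_force: 2.4
```

>>> jog_arm --increments '[{"tx": 2.8,"ty": -3.4,"tz": 0.2,"wx": 0,"wy": 0,"wz": 0,"gripper": 0},{"tx": 5.3,"ty": -7,"tz": 0.25,"wx": 0,"wy": 0,"wz": 0,"gripper": 0},{"tx": 7.6,"ty": -10.8,"tz": 0.3,"wx": 0,"wy": 0,"wz": 0,"gripper": 0},{"tx": 9.5,"ty": -14.7,"tz": 0.35,"wx": 0,"wy": 0,"wz": 0,"gripper": 0},{"tx": 11.1,"ty": -18.8,"tz": 0.4,"wx": 0,"wy": 0,"wz": 0,"gripper": 0}]'

```text
time: 21.85
position: [0.6008, 0.0701, 0.0774]
tool_rot: [2.39, 2.035, 0.001]
ft_force: [0.6, -0.7, 6.1]
grip_width: 0.006
grip_force: 2.6
```

```bash
python3 disc.py; python3 ang.py
```

```text
[0.6008 0.0701 0.0774] [ 0.61 -0.68  6.07] [-0.258 -0.226  0.038]
tool y vs machine x deg 0.07467032095719563 tz [ 0.0019 -0.0014 -1.    ]
r 0.053890435990786335 th 69.16958869769854
scene [196 195 239 194 197 240] [16 16 14 14 14 13]
side [321 322 323 320 324  69] [40 38 29 16 13 11]
```

>>> jog_arm --increments '[{"tx": 1.3,"ty": -4.2,"tz": 0.1,"wx": 0,"wy": 0,"wz": 0,"gripper": 0},{"tx": 2.2,"ty": -8.5,"tz": 0.2,"wx": 0,"wy": 0,"wz": 0,"gripper": 0},{"tx": 2.8,"ty": -12.9,"tz": 0.3,"wx": 0,"wy": 0,"wz": 0,"gripper": 0},{"tx": 3,"ty": -17.3,"tz": 0.4,"wx": 0,"wy": 0,"wz": 0,"gripper": 0},{"tx": 2.9,"ty": -21.7,"tz": 0.5,"wx": 0,"wy": 0,"wz": 0,"gripper": 0}]'

```text
time: 22.37
position: [0.5799, 0.0776, 0.0771]
tool_rot: [2.39, 2.037, 0.003]
ft_force: [1.7, 0.9, 5.8]
grip_width: 0.009
grip_force: 2.8
```

```bash
python3 disc.py; python3 ang.py; python3 -c "
import numpy as np
a=2.321+5.6
print([(round(55*(np.sin(a+d)-np.sin(a)),1),round(55*(np.cos(a+d)-np.cos(a)),1)) for d in (.07,.14,.21,.28,.35)])"
```

```text
[0.5799 0.0776 0.0771] [1.71 0.86 5.83] [ 0.001 -0.373 -0.003]
tool y vs machine x deg 0.11486099127744949 tz [ 2.3e-03  1.0e-04 -1.0e+00]
r 0.054468016905434874 th 92.78743744885186
scene [340 339 341 338 191 190] [33 32 31 25 24 23]
side [341 340 342  89  88  90] [32 27 27 14 12 11]
[(np.float64(-0.4), np.float64(-3.8)), (np.float64(-1.1), np.float64(-7.6)), (np.float64(-2.0), np.float64(-11.4)), (np.float64(-3.2), np.float64(-15.0)), (np.float64(-4.6), np.float64(-18.6))]
```

>>> jog_arm --increments '[{"tx": -0.4,"ty": -3.8,"tz": 0.1,"wx": 0,"wy": 0,"wz": 0,"gripper": 0},{"tx": -1.1,"ty": -7.6,"tz": 0.2,"wx": 0,"wy": 0,"wz": 0,"gripper": 0},{"tx": -2,"ty": -11.4,"tz": 0.3,"wx": 0,"wy": 0,"wz": 0,"gripper": 0},{"tx": -3.2,"ty": -15,"tz": 0.4,"wx": 0,"wy": 0,"wz": 0,"gripper": 0},{"tx": -4.6,"ty": -18.6,"tz": 0.5,"wx": 0,"wy": 0,"wz": 0,"gripper": 0}]'

```text
time: 22.88
position: [0.5607, 0.0769, 0.0766]
tool_rot: [2.39, 2.038, 0.004]
ft_force: [1.8, 2.3, 6.2]
grip_width: 0.005
grip_force: 2.9
```

```bash
python3 disc.py; python3 ang.py
```

```text
[0.5607 0.0769 0.0766] [1.83 2.29 6.21] [ 0.34  -0.181 -0.005]
tool y vs machine x deg 0.14931940359987506 tz [ 0.0021  0.0012 -1.    ]
r 0.055037801076442745 th 112.99331346791475
scene [356 357 355 358 195 194] [42 41 38 32 21 21]
side [358 359   0 357 157 158] [42 38 30 22 12 12]
```

Line is at 357°, well inside tolerance. I lift straight off.

>>> jog_arm --increments '[{"tx": 0,"ty": 0,"tz": -3,"wx": 0,"wy": 0,"wz": 0,"gripper": 0},{"tx": 0,"ty": 0,"tz": -20,"wx": 0,"wy": 0,"wz": 0,"gripper": 0},{"tx": 0,"ty": 0,"tz": -55,"wx": 0,"wy": 0,"wz": 0,"gripper": 0},{"tx": 0,"ty": 0,"tz": -90,"wx": 0,"wy": 0,"wz": 0,"gripper": 0},{"tx": 0,"ty": 0,"tz": -110,"wx": 0,"wy": 0,"wz": 0,"gripper": 0}]'

```text
time: 23.4
position: [0.5605, 0.0754, 0.1884]
tool_rot: [2.391, 2.036, 0.002]
ft_force: [2.0, 0.6, -0.0]
grip_width: 0.004
grip_force: 0.0
```

```bash
python3 disc.py; python3 ang.py
python3 - <<'E'
from bench import vision
from h import *
im=vision.get_image("side")["color"]
for r in(1.3,1.4,1.45,1.5):print(r,proj("side",[*w2(-.112*np.sin(r),.126-.112*np.cos(r)),.1475]))
print(vision.spot_in("side","rest_peg")[:2])
cv2.imwrite("pics/j.png",cv2.resize(im[130:330,190:430],None,fx=3,fy=3,interpolation=2))
E
```

```text
[0.5605 0.0754 0.1884] [ 2.03  0.55 -0.05] [-0.046 -0.03  -0.037]
tool y vs machine x deg 0.08322569880289953 tz [ 1.6e-03 -2.0e-04 -1.0e+00]
r 0.05363900676281769 th 113.63737526207741
scene [357 358 356 359 340 339] [42 42 40 31 11  7]
side [358 359   0 357 339 337] [41 36 29 20  6  5]
1.3 [241.65558668 172.68999246]
1.4 [239.98324508 170.41542873]
1.45 [239.30065978 169.24940769]
1.5 [238.72171854 168.06862919]
[{'bbox': [227.3, 162.1, 285.7, 186.3], 'conf': 0.68}]
```

View pics/j.png

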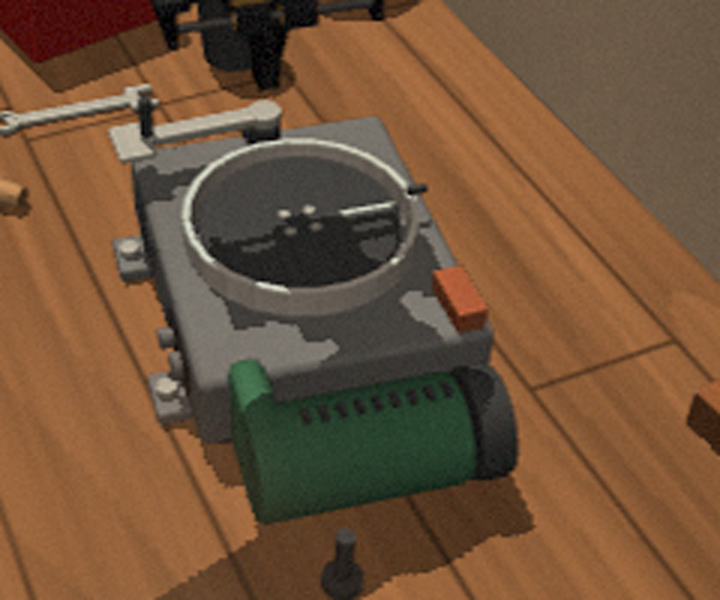

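The rest is fully out (peg at (238.7,167.7), matching 1.5 rad), the line stands at the pointer and the hand is clear. I hand the job in.

```bash
python3 -c "
from bench import ctrl
print(ctrl.close_job())"
```

```text
the job is handed in; nothing more can be done
None
```

I handed the job in with the tool rest out against its stop and the scribed line about 2–3° short of the pointer (tolerance about 11°). The highest readings were about 10 N on the disc and 9 N on the rest, and the hand is clear; no verdict came back.

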